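# Fetch a lampholder from behind the cartons

## Task

The white lampholder in the metal stock tray is boxed in by three cartons. Move all three cartons out of the way to stand on the wooden side board, then put the lampholder upright into the small blue order tray, and only then put every carton back on the very spot in the stock tray where it stood before, upright and square with the tray. Set things down without dropping them or knocking cartons over, and leave the reflector, the tape roll and the paint can alone.

Things in the scene. Friction and masses are not known exactly. Their poses are not given: they have to be found in the camera images.
- carton_red_center (a point): loose brown cardboard carton, 60 x 60 mm and 120 mm tall, about 0.25 kg, with a red tape band 26 mm wide along x over its top. Point: its centre, 60 mm above its underside; z up, x and y square to its sides. It starts upright in the stock tray. Beside the low lampholder it is best gripped in its upper third (30 mm above this point), by the two sides that face towards and away from the lampholder.
- carton_yellow_center (a point): loose brown cardboard carton, 60 x 60 mm and 120 mm tall, about 0.25 kg, with a yellow tape band 26 mm wide along x over its top. Point: its centre, 60 mm above its underside; z up, x and y square to its sides. It starts upright in the stock tray. Beside the low lampholder it is best gripped in its upper third (30 mm above this point), by the two sides that face towards and away from the lampholder.
- carton_green_center (a point): loose brown cardboard carton, 60 x 60 mm and 120 mm tall, about 0.25 kg, with a green tape band 26 mm wide along x over its top. Point: its centre, 60 mm above its underside; z up, x and y square to its sides. It starts upright in the stock tray. Beside the low lampholder it is best gripped in its upper third (30 mm above this point), by the two sides that face towards and away from the lampholder.
- lampholder_center (a point): loose white ceramic lampholder, an upright cylinder 52 mm in diameter and 44 mm tall (its top 8 mm narrow to 44 mm), about 0.16 kg, with a brass ring and a black socket on top. Point: its centre, 22 mm above its underside; z up. It starts in the stock tray with cartons on three sides of it, their centres 76 mm away.
- stock_tray: fixed shallow dark metal tray, 190 mm along its x, 240 mm along its y; floor 3 mm thick, lip 3 mm thick and 10 mm high. Origin: centre of its underside, on the work surface; z up. The carton places lie near (-46, 0), (30, 76) and (30, -76) mm, the lampholder near (30, 0) mm in its frame, each a few mm off and a little turned; which carton stands where changes.
- side_board: fixed wooden board of three planks, 300 mm along its x, 130 mm along its y, 12 mm thick, flat on top, empty at the start; the place to stand the cartons meanwhile (a row along x has room for all three). Origin: centre of its underside, on the work surface; z up. It lies on the left or the right.
- order_tray: fixed small blue plastic tray, 118 x 118 mm outside (124 over the rim), 110 x 110 mm inside, walls 24 mm high, floor 4 mm thick, empty at the start; the place for the lampholder. Origin: centre of its underside, on the work surface; z up. It lies on the side opposite to the side board.
- reflector: bystander: silver ribbed lamp reflector dome, 124 mm in diameter, 91 mm tall, standing on its mouth beyond the stock tray. Origin: centre of its underside. Leave it alone.
- tape_roll: bystander: orange roll of tape lying flat, 74 mm in diameter, 40 mm tall, on the robot's side of the stock tray. Origin: centre of its underside. Leave it alone.
- paint_can: bystander: grey can, 80 mm in diameter, 100 mm tall, beyond the stock tray. Origin: centre of its underside. Leave it alone.
Things that resemble listed ones, but are neither listed nor needed, are in the scene too. Leave any purple look-alike of the part that bears carton_green_center alone. Leave any orange or pink look-alike of the part that bears carton_red_center alone.

How it is judged:
By the outcome, as a careful person would: the job done as asked, in the order asked, and still so for the second after the job is handed in, with the robot touching nothing.
It also fails if it takes over 144 s, if anything falls off the work surface, if the arm or the gripper's body presses on something with over 40 N, if the wrist force passes 120 N, or if a joint passes its speed limit or range.

## Robot

A 7-joint arm with a two-finger parallel gripper is mounted at the origin on the work surface. World frame = base frame: x ahead of the robot, y to its left, z up, the work surface at z = 0. Lengths are in m, angles in rad, forces in N, time in s.
With the tool pointing down it reaches from about 0.35 to 0.9 m from the base axis. Payload 8.1 kg.
Tool frame: the origin (TCP) lies midway between the tips of the shut fingers; the grasp point (between the pads) lies 19 mm behind it; z points along the fingers, y is the line along which they close (so a half turn about z gives the same grasp; the last joint's range is limited). The gripper opens to 92 mm and grips with 3 to 60 N. Pads are 19 mm wide; open, the fingers measure 130 mm over their backs; the gripper's body (75 mm by 190 mm) begins 47 mm behind the grasp point.
Start: joints at [1.055, 0.434, 0.025, 1.573, -0.012, 1.134, -0.075], TCP at [0.251, -0.573, 0.227] pointing down, gripper open.
Joint ranges: [-2.62, 2.62], [-0.44, 2.09], [-1.27, 1.32], [0.08, 2.57], [-1.32, 4.46], [0.12, 2], [-2.74, 2.74]. Speed limits (rad/s): [2.22, 2.22, 3.01, 3.01, 3.14, 3.14, 3.14].

## Interface

Orientations are given as a rotation vector (axis times angle).
In Python, from cell import arm gives the robot as it stands.
- The arm moves only by the tool move_arm, never from a script. Its argument "motion" is a list of rows, each an object of numbers: "tx", "ty", "tz": the shift along the tool's x, y, z normalised to -1 to 1, where 1 is 1000 mm; "twist": the turn about the tool's z normalised to -1 to 1, where 1 is pi/2 rad. In form: [{"tx": .., "ty": .., "tz": .., "twist": ..}, ...]. A call has 1 to 12 rows; each row shifts and turns the commanded pose from where the row before left it, along the tool's axes as they then stand; what a row does not reach is not made up. A row lasts 1/10 s, in which the tool goes at most 50 mm and 8.59 degrees, less where a joint would pass 70% of its speed; a pose out of reach is approached as far as the arm can. A call with a number of a shift or a turn outside -1 to 1 is refused whole. A call with a gripper value outside its range is refused whole. "gripper" is the gripper's target within -1 to 1 (shut at 1, half-way at 0, fully open at -1), set as the call begins (left out, the last holds). The fingers move at their own pace and stop on an object; "squeeze" is the grip in N (left out, the last holds). Time passes only in rows, so rows that do not move let the fingers close. It gives the time, the measured TCP pose, the force, the opening and the grip force at its end, in the units of the state.
- arm.observe(): the state, without advancing time (a new reading comes with each control period).
- arm.get_image(name): name is "side" or "top" or "wrist"; returns the picture (384x512x3 uint8, red, green, blue); there is no depth.
- arm.calibration(name): a dict with "K" (3x3 intrinsics, pixels), "k1" (the pictures are not rectified: a ray, as slopes to the right and down, at radius r is drawn at 1 + k1 r^2 times it, then the intrinsics apply), "T" (4x4, takes a point from camera to world coordinates). Camera axes: x right, y down, z forward; pixel columns grow to the right and rows downward; lengths in m; the calibration is good to about 2 mm. A picture is of the moment at which its call begins: read the wrist's pose just before it. calibration takes no time and is no camera call; for the wrist camera it gives the pose at the moment of the call.
- arm.sign_off(): hands the job in; it is judged then, once.
Trained networks look in the newest picture that a camera, given by its name, has taken for a name from the list of things; names that differ only in an ending like _2 or _b are one class to them, and where a whole thing is asked for, a point or a joint stands for the part that bears it (a point fixed in the world has none). Each returns a list of dicts, best first, with "conf" (0 to 1); they miss things now and then, are a little off and sometimes report something else, mostly with a low value. They report only what shows in the picture. A call takes as long as a camera call. They do not tell look-alikes from the thing itself.
- arm.look_for(camera, query): "point" ([column, row] as shares, 0 to 1, of the picture: columns of its width, rows of its height, amid what is visible of it).
- arm.regions_of(camera, query): "region" (384x512 bool, what is visible of it) and "point" ([column, row] as shares, 0 to 1, of the picture: columns of its width, rows of its height, amid what is visible of it).
- arm.place_of(camera, query): "point" ([column, row] as shares, 0 to 1, of the picture: columns of its width, rows of its height: a listed point, or the origin of a listed thing).
The state is a dict: "clock": time; "joints": joint angles; "dq": joint speeds; "joint_efforts": joint torques, N m; "position": TCP position; "ee_rot": TCP orientation; "force": force on the tool from outside, world axes, zero at the start; "ft_torque": the same for the moment, N m; "width": opening from 0.0 (shut) to 1.0 (fully open); "gripper_force": force on a finger pad.
Only numpy, scipy, OpenCV 4.12 (cv2) and the standard library are available. Lean on these libraries where they do the work, as an engineer would, in place of code of your own. Each camera call takes 0.05 s, during which the arm holds its last target. There are 200 camera calls.

## Working session

There is one attempt and no reset: what is moved stays moved. The work goes in short steps, Python scripts to look and compute and a tool call to move; the robot and the scene stay as the last step left them, time stands still between calls to the robot, and variables do not carry over. Pictures are saved under pics/ and viewed, at most 14 in all, crops included, and the job is handed in when it is done.

Besides the shell and the picture viewer there is one more tool, called after ">>>" as name([rows], argument=value, ...), one row to a line, values as JSON. move_arm: Moves the arm, as the interface text tells. Scaled input: -1 to 1 covers 1000 mm each way for a shift and pi/2 rad each way for a turn. Its arguments: {"type":"object","properties":{"motion":{"type":"array","items":{"type":"object","properties":{"tx":{"type":"number"},"ty":{"type":"number"},"tz":{"type":"number"},"twist":{"type":"number"}}}},"gripper":{"type":"number"},"squeeze":{"type":"number"}},"required":["motion"]}

```bash
ls; mkdir -p pics; python3 - <<'E'
from cell import arm
import cv2
print(arm.observe())
for c in("top","side"):
    im=arm.get_image(c); cv2.imwrite(f"pics/{c}0.png",im[:,:,::-1]); k=arm.calibration(c); print(c,k)
print(arm.calibration("wrist"))
E
```

```text
pics
{'clock': 0.0, 'joints': array([ 1.05545837,  0.4352399 ,  0.02496041,  1.57412484, -0.01160954,
        1.13399998, -0.07509122]), 'dq': array([ 0.00010549,  0.00198024, -0.00069079, -0.00062282, -0.00212955,
       -0.00094365,  0.00028369]), 'joint_efforts': array([-7.51437674e-04, -6.67859530e+01,  9.84555781e-01, -3.14464903e+01,
       -6.07625535e-02,  4.26218624e-02,  1.66796272e-04]), 'position': array([ 0.25044217, -0.57204995,  0.2259236 ]), 'ee_rot': array([-3.07342303e+00, -6.43332656e-01,  7.26971464e-04]), 'force': array([1.10621437, 0.31697523, 0.07733278]), 'ft_torque': array([ 0.02540179,  0.01910858, -0.00346029]), 'gripper_force': 0.0, 'width': 0.9985995525952149}
top {'K': array([[385.50603527,   0.        , 258.51409647],
       [  0.        , 385.50603527, 194.34030462],
       [  0.        ,   0.        ,   1.        ]]), 'k1': -0.037608904097464535, 'T': array([[-2.10191186e-02, -9.92921586e-01,  1.16897056e-01,
         4.52701605e-01],
       [-9.99778904e-01,  2.09431944e-02, -1.87790529e-03,
        -1.11882568e-02],
       [-5.83585069e-04, -1.16910
[... 323 characters left out ...]
18216688, 'T': array([[-0.83635083, -0.40716371,  0.36706266,  0.12267968],
       [-0.54818991,  0.61842317, -0.56306359,  0.64826499],
       [ 0.00225901, -0.67213875, -0.74042177,  0.95037415],
       [ 0.        ,  0.        ,  0.        ,  1.        ]])}
{'K': array([[318.69737576,   0.        , 258.34072037],
       [  0.        , 318.69737576, 190.894894  ],
       [  0.        ,   0.        ,   1.        ]]), 'k1': -0.03423164324691274, 'T': array([[ 0.40090077, -0.87914405, -0.25765152,  0.32011637],
       [-0.91611789, -0.38550487, -0.11006363, -0.54192862],
       [-0.00256413,  0.28016376, -0.9599488 ,  0.38439984],
       [ 0.        ,  0.        ,  0.        ,  1.        ]])}
```

View pics/top0.png

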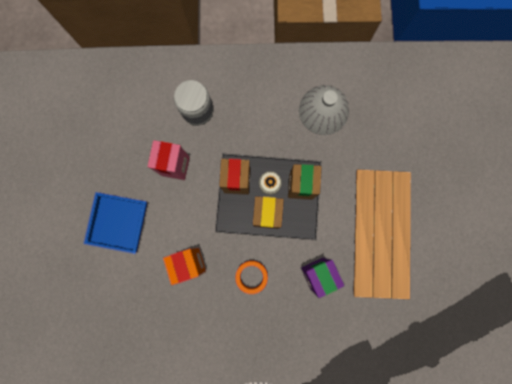

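View pics/side0.png

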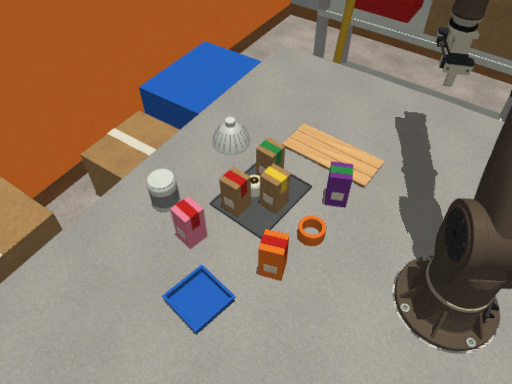

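```bash
cat > h.py <<'E'
import numpy as np, cv2
from cell import arm
from scipy.spatial.transform import Rotation as R
def ray(cal,uv):
    K=cal["K"]; d=np.array([cal["k1"],0,0,0,0.])
    x=cv2.undistortPoints(np.array(uv,float).reshape(-1,1,2),K,d).reshape(-1,2)
    v=np.c_[x,np.ones(len(x))]@cal["T"][:3,:3].T
    return cal["T"][:3,3],v
def atz(cal,uv,z):
    o,v=ray(cal,uv); return o+v*((z-o[2])/v[:,2])[:,None]
def proj(cal,P):
    T=np.linalg.inv(cal["T"]); rv=cv2.Rodrigues(T[:3,:3])[0]
    return cv2.projectPoints(np.array(P,float).reshape(-1,1,3),rv,T[:3,3],cal["K"],np.array([cal["k1"],0,0,0,0.]))[0].reshape(-1,2)
def tri(obs):  # [(cal,uv)] -> point, residual
    A=np.zeros((3,3));b=np.zeros(3);L=[]
    for c,uv in obs:
        o,v=ray(c,uv); v=v[0]/np.linalg.norm(v[0]); M=np.eye(3)-np.outer(v,v); A+=M;b+=M@o;L.append((M,o))
    p=np.linalg.solve(A,b); return p,[round(1e3*np.linalg.norm(M@(p-o)),1) for M,o in L]
HUE={"red":[(0,6),(175,180)],"yellow":[(22,32)],"green":[(50,75)]}
def tape(im,col,near=None,rad=40,smin=150,vmin=60):
    h=cv2.cvtColor(im,cv2.COLOR_RGB2HSV); m=np.zeros(im.shape[:2],np.uint8)
    for a,b in HUE[col]: m|=cv2.inRange(h,(a,smin,vmin),(b,255,255))
    m=cv2.morphologyEx(m,cv2.MORPH_OPEN,np.ones((3,3)))
    n,l,s,c=cv2.connectedComponentsWithStats(m); out=[]
    for i in range(1,n):
        if s[i,4]>40 and (near is None or np.hypot(*(c[i]-near))<rad):
            out.append((s[i,4],c[i],cv2.minAreaRect(np.argwhere(l==i)[:,::-1].astype(np.float32))))
    return sorted(out,key=lambda t:-t[0])
def tool(): 
    s=arm.observe(); return s["position"],R.from_rotvec(s["ee_rot"]),s
def rel(target,yaw=None):  # target TCP -> shift in tool axes (units of 1 m)
    p,r,s=tool(); return r.inv().apply(np.array(target)-p)
E
python3 - <<'E'
from h import *
np.set_printoptions(precision=4,suppress=True)
cal={c:arm.calibration(c) for c in("top","side")}
im={c:arm.get_image(c) for c in cal}
near={"red":((235,174),(235,178)),"yellow":((267,212),(276,173)),"green":((306,180),(272,148))}
for col,(a,b) in near.items():
    t=tape(im["top"],col,a,20); s=tape(im["side"],col,b,20)
    print(col,[(x[0],x[1].round(1),x[2]) for x in t],[(x[0],x[1].round(1)) for x in s])
    if t and s: print(tri([(cal["top"],t[0][1]),(cal["side"],s[0][1])]))
for n in ["carton_red_center","carton_yellow_center","carton_green_center","lampholder_center","stock_tray","side_board","order_tray","reflector","tape_roll","paint_can"]:
    P={c:[(np.array(d["point"])*[512,384],d["conf"]) for d in arm.place_of(c,n)] for c in cal}
    print(n,{c:[(p.round(1),round(f,2)) for p,f in v] for c,v in P.items()})
    if P["top"] and P["side"]:print("   ",tri([(cal[c],P[c][0][0]) for c in cal]), atz(cal["top"],P["top"][0][0],0))
E
```

```text
red [(np.int32(370), array([233.6, 174. ]), ((233.56173706054688, 174.19705200195312), (11.887957572937012, 31.13878059387207), 4.39870548248291))] [(np.int32(227), array([237.7, 181. ]))]
(array([0.5888, 0.0375, 0.1114]), [np.float64(4.0), np.float64(4.0)])
yellow [(np.int32(392), array([267.8, 211.8]), ((267.7241516113281, 211.8103485107422), (12.872049331665039, 30.39464569091797), 4.763641834259033))] [(np.int32(230), array([277.6, 177.1]))]
(array([ 0.5073, -0.033 ,  0.1108]), [np.float64(3.6), np.float64(3.6)])
green [(np.int32(273), array([306.3, 179.8]), ((306.31231689453125, 179.8784637451172), (9.5963134765625, 28.23423957824707), 3.1798300743103027))] [(np.int32(143), array([272.8, 149.3]))]
(array([ 0.5737, -0.116 ,  0.1128]), [np.float64(3.2), np.float64(3.2)])
carton_red_center {'top': [(array([186.1, 265.2]), 0.75), (array([234.6, 177.3]), 0.6), (array([169.5, 160.3]), 0.59)], 'side': [(array([189.2, 219.4]), 0.95), (array([236.8, 194.4]), 0.77), (array([275.2, 254.1]), 0.65)]}
    (array([0.4815, 0.1914, 0.2   ]), [np.float64(99.0), np.float64(99.0)]) [[0.3964 0.1613 
[... 1348 characters left out ...]
([0.5006, 0.3223, 0.0053]), [np.float64(4.1), np.float64(4.1)]) [[0.4972 0.3221 0.    ]]
reflector {'top': [(array([322.7, 112.3]), 0.8)], 'side': [(array([230.2, 141.1]), 0.93)]}
    (array([ 0.7632, -0.1741,  0.0039]), [np.float64(2.8), np.float64(2.8)]) [[ 0.7618 -0.1759  0.    ]]
tape_roll {'top': [(array([251.2, 272.6]), 0.71)], 'side': [(array([311.7, 237.8]), 0.92)]}
    (array([ 0.3701,  0.0063, -0.017 ]), [np.float64(5.1), np.float64(5.1)]) [[0.3762 0.0082 0.    ]]
paint_can {'top': [(array([196.6, 108.3]), 0.58), (array([235.8, 175.1]), 0.43)], 'side': [(array([162.3, 200. ]), 0.66)]}
    (array([0.7809, 0.1369, 0.0023]), [np.float64(3.1), np.float64(3.1)]) [[0.7787 0.1358 0.    ]]
```

```bash
cat >> h.py <<'E'
def yaw(): 
    p,r,s=tool(); x=r.apply([1,0,0]); return np.degrees(np.arctan2(x[1],x[0]))
def plan(target,yw):
    """tool-axis shift (m) to target with the present yaw, then twist units to yaw yw"""
    p,r,s=tool(); d=rel(target); t=-((yw-yaw()+180)%360-180)/90
    print("at",p.round(4),"yaw %.2f"%yaw(),"tilt",r.apply([0,0,1]).round(4),"shift",d.round(4),"twist %.4f"%t,"w %.1f"%(92*s["width"]),"t",round(s["clock"],1))
E
python3 - <<'E'
from h import *
plan((0.49,-0.04,0.32),86)
E
```

```text
at [ 0.2507 -0.5725  0.2267] yaw 23.65 tilt [-0.e+00 -1.e-04 -1.e+00] shift [ 0.4328 -0.3918 -0.0933] twist -0.6928 w 91.8 t 1.2
```

>>> move_arm([
  {"tx": 0.029,"ty": -0.026,"tz": -0.006},
  {"tx": 0.029,"ty": -0.026,"tz": -0.006},
  {"tx": 0.029,"ty": -0.026,"tz": -0.006},
  {"tx": 0.029,"ty": -0.026,"tz": -0.006},
  {"tx": 0.029,"ty": -0.026,"tz": -0.006},
  {"tx": 0.029,"ty": -0.026,"tz": -0.006},
  {"tx": 0.029,"ty": -0.026,"tz": -0.006},
  {"tx": 0.029,"ty": -0.026,"tz": -0.006},
  {"tx": 0.029,"ty": -0.026,"tz": -0.006},
  {"tx": 0.029,"ty": -0.026,"tz": -0.006},
  {"tx": 0.029,"ty": -0.026,"tz": -0.006},
  {"tx": 0.029,"ty": -0.026,"tz": -0.006},
])

```text
invalid input
```

>>> move_arm([
  {"tx": 0.029,"ty": -0.026,"tz": -0.006},
  {"tx": 0.029,"ty": -0.026,"tz": -0.006},
  {"tx": 0.028,"ty": -0.026,"tz": -0.006},
  {"twist": -0.087},
  {"twist": -0.087},
  {"twist": -0.087},
  {"twist": -0.087},
  {"twist": -0.087},
  {"twist": -0.087},
  {"twist": -0.087},
  {"twist": -0.084},
])

```text
invalid input
```

```bash
python3 - <<'E'
from h import *
np.set_printoptions(precision=4,suppress=True)
plan((0.49,-0.04,0.32),86)
im=arm.get_image("wrist"); cal=arm.calibration("wrist"); cv2.imwrite("pics/w1.png",im[:,:,::-1]); np.savez("w1.npz",im=im,**cal)
print(cal["T"])
for n,p in dict(y=(.509,-.034,.123),r=(.589,.037,.123),g=(.574,-.116,.123),l=(.585,-.041,.047)).items(): print(n,proj(cal,p))
E
```

```text
at [ 0.2507 -0.5725  0.2267] yaw 23.65 tilt [-0.     -0.0001 -1.    ] shift [ 0.4328 -0.3918 -0.0933] twist -0.6928 w 91.8 t 1.2
[[ 0.4009 -0.8793 -0.257   0.3202]
 [-0.9161 -0.3851 -0.1113 -0.5421]
 [-0.0011  0.28   -0.96    0.3851]
 [ 0.      0.      0.      1.    ]]
y [[-128.3469 -241.0214]]
r [[411.8803 384.5094]]
g [[ -56.7794 -312.5296]]
l [[-113.4697 -358.0208]]
```

View pics/w1.png

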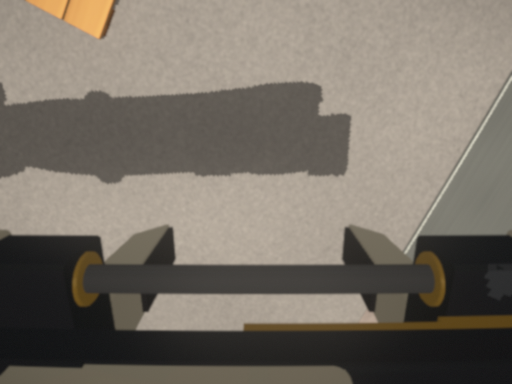

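The wrist picture shows only bare floor, with the fingers at rows 230–330. The move was refused, probably because each row needs all four keys.

>>> move_arm([
  {"tx": 0.029,"ty": -0.026,"tz": -0.006,"twist": 0},
  {"tx": 0.029,"ty": -0.026,"tz": -0.006,"twist": 0},
  {"tx": 0.029,"ty": -0.026,"tz": -0.006,"twist": 0},
  {"tx": 0.029,"ty": -0.026,"tz": -0.006,"twist": 0},
  {"tx": 0.029,"ty": -0.026,"tz": -0.006,"twist": 0},
  {"tx": 0.029,"ty": -0.026,"tz": -0.006,"twist": 0},
  {"tx": 0.029,"ty": -0.026,"tz": -0.006,"twist": 0},
  {"tx": 0.029,"ty": -0.026,"tz": -0.006,"twist": 0},
  {"tx": 0.029,"ty": -0.026,"tz": -0.006,"twist": 0},
  {"tx": 0.029,"ty": -0.026,"tz": -0.006,"twist": 0},
  {"tx": 0.029,"ty": -0.026,"tz": -0.006,"twist": 0},
  {"tx": 0.029,"ty": -0.026,"tz": -0.006,"twist": 0},
])

```text
clock: 2.45
position: [0.4447, -0.1457, 0.2992]
ee_rot: [3.075, 0.643, 0.001]
force: [0.9, -0.7, -0.9]
width: 1.0
gripper_force: 0.0
```

>>> move_arm([
  {"tx": 0.029,"ty": -0.026,"tz": -0.006,"twist": 0},
  {"tx": 0.029,"ty": -0.026,"tz": -0.006,"twist": 0},
  {"tx": 0.028,"ty": -0.026,"tz": -0.006,"twist": 0},
  {"tx": 0,"ty": 0,"tz": 0,"twist": -0.087},
  {"tx": 0,"ty": 0,"tz": 0,"twist": -0.087},
  {"tx": 0,"ty": 0,"tz": 0,"twist": -0.087},
  {"tx": 0,"ty": 0,"tz": 0,"twist": -0.087},
  {"tx": 0,"ty": 0,"tz": 0,"twist": -0.087},
  {"tx": 0,"ty": 0,"tz": 0,"twist": -0.087},
  {"tx": 0,"ty": 0,"tz": 0,"twist": -0.087},
  {"tx": 0,"ty": 0,"tz": 0,"twist": -0.084},
])

```text
clock: 3.55
position: [0.4918, -0.0412, 0.3168]
ee_rot: [2.291, 2.149, 0.0]
force: [0.6, 0.7, 0.0]
width: 1.0
gripper_force: 0.0
```

```bash
cat > look.py <<'E'
from h import *
import sys
np.set_printoptions(precision=4,suppress=True)
plan((0.49,-0.04,0.32),86)
im=arm.get_image("wrist"); cal=arm.calibration("wrist"); cv2.imwrite(f"pics/{sys.argv[1]}.png",im[:,:,::-1]); np.savez(sys.argv[1]+".npz",im=im,**cal)
for n,p in dict(yellow=(.509,-.034,.123),red=(.589,.037,.123),green=(.574,-.116,.123)).items():
    uv=proj(cal,p)[0]; print(n,uv,[(a,c,atz(cal,c,.123)[0],np.array(r[1]),r[2]) for a,c,r in tape(im,n,uv,60)[:2]])
E
python3 look.py w2
```

```text
at [ 0.4918 -0.0412  0.3168] yaw 86.34 tilt [ 0.0002 -0.0002 -1.    ] shift [ 0.0011 -0.0019 -0.0032] twist 0.0037 w 92.0 t 3.5
yellow [273.294  160.9938] [(np.int32(1244), array([275.0587, 157.5394]), array([ 0.5111, -0.0302,  0.123 ]), array([54.5137, 22.8914]), 2.4895527362823486)]
red [345.7147  91.03  ] [(np.int32(1586), array([345.8922,  87.6097]), array([0.5891, 0.0405, 0.123 ]), array([25., 64.]), 90.0)]
green [330.7758 225.8476] [(np.int32(741), array([331.8489, 221.8394]), array([ 0.5752, -0.1109,  0.123 ]), array([17., 49.]), 90.0)]
```

View pics/w2.png

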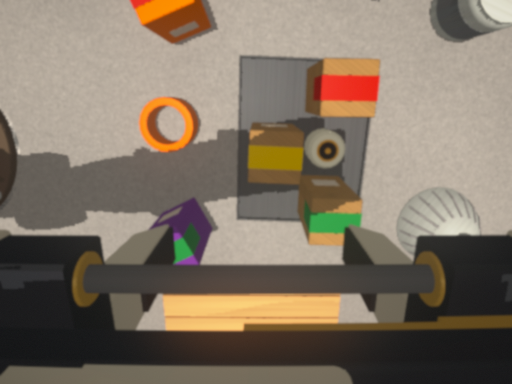

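The wrist picture shows the red-banded carton at (345,88), the yellow one at (275,155), the green one at (332,222) and the lampholder at (324,148). The candidates for each carton, in top-view pixels:
- **Red:** brown (235,174), pink (167,157) or orange (182,266). I take the brown one.
- **Green:** brown (306,180) or purple (324,277). I take the brown one.
- **Yellow:** only (267,212).

Next I fit the tray's edges and triangulate the cartons.

```bash
python3 - <<'E'
from h import *
np.set_printoptions(precision=4,suppress=True)
d=np.load("w2.npz"); cw={k:d[k] for k in("K","k1","T")}; cw["k1"]=float(d["k1"]); iw=d["im"]
ct=arm.calibration("top"); it=cv2.imread("pics/top0.png")[:,:,::-1].copy()
for n,a in dict(red=(235,174),yellow=(267,212),green=(306,180)).items():
    t=tape(it,n,a,20)[0]; w=tape(iw,n,proj(cw,dict(yellow=(.509,-.034,.123),red=(.589,.037,.123),green=(.574,-.116,.123))[n])[0],60)[0]
    print(n,tri([(ct,t[1]),(cw,w[1])]), "top@.123",atz(ct,t[1],.123)[0])
    for cal,r in((ct,t[2]),(cw,w[2])):
        b=atz(cal,cv2.boxPoints(r),.123)[:,:2]; e=sorted([b[1]-b[0],b[2]-b[1]],key=np.linalg.norm); l=e[1]; print("   long %.1f wide %.1f yaw %.1f"%(1e3*np.linalg.norm(l),1e3*np.linalg.norm(e[0]),(np.degrees(np.arctan2(l[1],l[0]))+90)%180-90), b.mean(0))
# tray edges by gradient
g=cv2.GaussianBlur(cv2.cvtColor(iw,cv2.COLOR_RGB2GRAY),(3,3),0).astype(float)
L=[]; 
for r in range(62,215,4):
    x=230+np.argmin(np.diff(g[r,230:250])); L.append((x+.5,r))
p=atz(cw,L,.01)[:,:2]; k=np.polyfit(p[:,1],p[:,0],1); q=np.polyval(k,p[:,1])-p[:,0]; m=abs(q)<.003; k=np.polyfit(p[m,1],p[m,0],1)
print("left edge x=%.4f*y+%.4f"%tuple(k),m.sum(),"yaw",-np.degrees(np.arctan(k[0])))
gt=cv2.GaussianBlur(cv2.cvtColor(it,cv2.COLOR_RGB2GRAY),(3,3),0).astype(float)
def edge(im,pts,axis,z,cal):
    P=[]
    for c,r in pts:
        s=im[r-6:r+7,c] if axis else im[r,c-6:c+7]; i=np.argmax(abs(np.diff(s)))-5.5; P.append((c,r+i) if axis else (c+i,r))
    p=atz(cal,P,z)[:,:2]; a,b=(p[:,1],p[:,0]) if axis else (p[:,0],p[:,1]); k=np.polyfit(a,b,1); m=abs(np.polyval(k,a)-b)<.003; k=np.polyfit(a[m],b[m],1); return k,m.sum(),np.degrees(np.arctan(k[0]))
lin=lambda a,b,n=25:[tuple(np.round(np.array(a)+(np.array(b)-a)*t).astype(int)) for t in np.linspace(.06,.94,n)]
for nm,a,b,ax in(("far",(222,155),(321,163),1),("near",(217,231),(316,239),1),("left",(222,155),(217,231),0),("right",(321,163),(316,239),0)): print(nm,edge(gt,lin(a,b),ax,.01,ct))
print("board");
for nm,a,b,ax in(("left",(358,170),(355,297),0),("right",(411,172),(410,298),0),("far",(358,170),(411,172),1),("near",(355,297),(410,298),1)): print(nm,edge(gt,lin(a,b),ax,.012,ct))
print("order");
for nm,a,b,ax in(("far",(97,194),(147,202),1),("near",(86,243),(137,251),1),("left",(97,194),(86,243),0),("right",(147,202),(137,251),0)): print(nm,edge(gt,lin(a,b),ax,.024,ct))
E
```

```text
red (array([0.5948, 0.0404, 0.1005]), [np.float64(0.5), np.float64(0.5)]) top@.123 [0.5907 0.0386 0.123 ]
   long 65.0 wide 24.9 yaw -4.7 [0.5908 0.0386]
   long 67.4 wide 25.5 yaw -2.8 [0.5893 0.0405]
yellow (array([ 0.5108, -0.0313,  0.1161]), [np.float64(0.7), np.float64(0.7)]) top@.123 [ 0.5096 -0.031   0.123 ]
   long 63.1 wide 26.9 yaw -5.8 [ 0.5098 -0.0309]
   long 60.4 wide 25.8 yaw -5.7 [ 0.5111 -0.0303]
green (array([ 0.5767, -0.1142,  0.1152]), [np.float64(0.3), np.float64(0.3)]) top@.123 [ 0.5752 -0.1133  0.123 ]
   long 59.7 wide 20.3 yaw -4.7 [ 0.575  -0.1132]
   long 57.9 wide 21.8 yaw -3.3 [ 0.5785 -0.1121]
left edge x=0.0909*y+0.4643 39 yaw -5.191950878990115
far (array([0.1026, 0.6548]), np.int64(25), np.float64(5.856970315433471))
near (array([0.1001, 0.4635]), np.int64(25), np.float64(5.716659211270357))
left (array([-0.1222,  0.1522]), np.int64(11), np.float64(-6.9684198962301656))
right (array([-0.1163, -0.0927]), np.int64(21), np.float64(-6.634177955871933))
board
left (array([-0.0691, -0.2078]), np.int64(25), np.float64(-3.9537183949981616))
right (array([-0.0689, -0.3357]), np.int64(25), np.float64(-3.942965718247052))
far (array([0.0766, 0.6352]), np.int64(24), np.float64(4.382562744180894))
near (array([0.077 , 0.3359]), np.int64(25), np.float64(4.403449960634725))
order
far (array([0.2072, 0.4962]), np.int64(25), np.float64(11.70641388533631))
near (array([0.2025, 0.3734]), np.int64(25), np.float64(11.444959503665528))
left (array([-0.1982,  0.4798]), np.int64(24), np.float64(-11.208658765552157))
right (array([-0.2034,  0.3568]), np.int64(25), np.float64(-11.49858913328463))
```

>>> move_arm([
  {"tx": 0,"ty": 0,"tz": 0,"twist": 0.0216},
  {"tx": 0.012,"ty": 0.018,"tz": 0.02,"twist": 0},
  {"tx": 0,"ty": 0,"tz": 0.04,"twist": 0},
  {"tx": 0,"ty": 0,"tz": 0.04,"twist": 0},
  {"tx": 0,"ty": 0,"tz": 0.04,"twist": 0},
  {"tx": 0,"ty": 0,"tz": 0.02,"twist": 0},
  {"tx": 0,"ty": 0,"tz": 0,"twist": 0},
  {"tx": 0,"ty": 0,"tz": 0,"twist": 0},
])

```text
clock: 4.4
position: [0.5113, -0.031, 0.1573]
ee_rot: [2.335, 2.102, 0.0]
force: [0.2, 0.4, 0.0]
width: 0.999
gripper_force: 0.0
```

```bash
cat > look2.py <<'E'
from h import *
import sys
np.set_printoptions(precision=4,suppress=True)
x,y,z,w=map(float,sys.argv[2:6]); plan((x,y,z),w)
im=arm.get_image("wrist"); cal=arm.calibration("wrist"); cv2.imwrite(f"pics/{sys.argv[1]}.png",im[:,:,::-1]); np.savez(sys.argv[1]+".npz",im=im,**cal)
n,zt=sys.argv[6],float(sys.argv[7]); uv=proj(cal,(x,y,zt))[0]; print(uv)
for a,c,r in tape(im,n,uv,90)[:2]:
    b=atz(cal,cv2.boxPoints(r),zt)[:,:2]; e=sorted([b[1]-b[0],b[2]-b[1]],key=np.linalg.norm); l=e[1]
    print(a,c,"xy",b.mean(0),"long %.1f wide %.1f yaw %.1f"%(1e3*np.linalg.norm(l),1e3*np.linalg.norm(e[0]),(np.degrees(np.arctan2(l[1],l[0]))+90)%180-90))
E
python3 look2.py w3 .5105 -.0308 .074 84.4 yellow .123
```

```text
at [ 0.5113 -0.031   0.1573] yaw 83.99 tilt [ 0.0002  0.0001 -1.    ] shift [ 0.0001 -0.0009  0.0833] twist -0.0046 w 91.9 t 4.4
[255.7889 219.6424]
3538 [258.3547 219.1405] xy [ 0.5122 -0.0311] long 60.6 wide 25.7 yaw -6.0
```

View pics/w3.png

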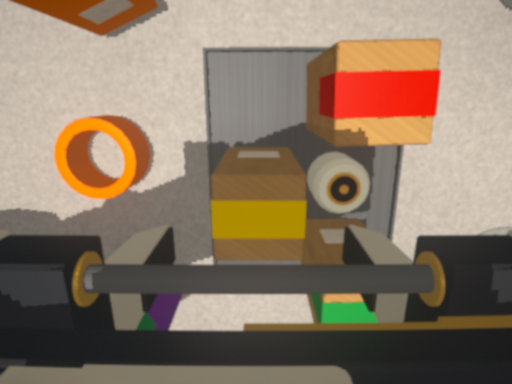

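Close crop: the brown carton with the yellow band is centred at (258,219), between the fingers, and its band measures 60.6 x 25.7 mm at z=0.123. The lampholder at (340,185) stays below the fingers' lowest level.

>>> move_arm([
  {"tx": 0,"ty": 0,"tz": 0.03,"twist": -0.004},
  {"tx": 0,"ty": 0,"tz": 0.03,"twist": 0},
  {"tx": 0,"ty": 0,"tz": 0.015,"twist": 0},
  {"tx": 0,"ty": 0,"tz": 0.008,"twist": 0},
  {"tx": 0,"ty": 0,"tz": 0,"twist": 0},
])

```text
clock: 4.95
position: [0.5115, -0.0311, 0.0742]
ee_rot: [2.327, 2.11, 0.001]
force: [-0.2, -0.4, 0.1]
width: 0.998
gripper_force: 0.0
```

>>> move_arm([
  {"tx": 0,"ty": 0,"tz": 0,"twist": 0},
  {"tx": 0,"ty": 0,"tz": 0,"twist": 0},
  {"tx": 0,"ty": 0,"tz": 0,"twist": 0},
  {"tx": 0,"ty": 0,"tz": 0,"twist": 0},
  {"tx": 0,"ty": 0,"tz": 0,"twist": 0},
  {"tx": 0,"ty": 0,"tz": 0,"twist": 0},
  {"tx": 0,"ty": 0,"tz": 0,"twist": 0},
  {"tx": 0,"ty": 0,"tz": 0,"twist": 0},
], gripper=1, squeeze=20)

```text
clock: 5.75
position: [0.5112, -0.0312, 0.0741]
ee_rot: [2.326, 2.111, 0.0]
force: [-0.7, -0.6, 5.8]
width: 0.654
gripper_force: 20.0
```

```bash
python3 - <<'E'
from h import *
plan((.5105,-.0308,.074),84.4)
E
```

```text
at [ 0.5112 -0.0312  0.0741] yaw 84.43 tilt [ 5.e-04 -2.e-04 -1.e+00] shift [ 0.0003 -0.0007  0.0001] twist 0.0003 w 60.2 t 5.8
```

>>> move_arm([
  {"tx": 0,"ty": 0,"tz": -0.01,"twist": 0},
  {"tx": 0,"ty": 0,"tz": -0.03,"twist": 0},
  {"tx": 0,"ty": 0,"tz": -0.04,"twist": 0},
  {"tx": 0,"ty": 0,"tz": -0.04,"twist": 0},
  {"tx": 0,"ty": 0,"tz": -0.035,"twist": 0},
  {"tx": 0,"ty": 0,"tz": -0.01,"twist": 0},
])

```text
clock: 6.35
position: [0.5125, -0.0307, 0.2428]
ee_rot: [2.324, 2.109, 0.006]
force: [0.7, 0.4, -1.3]
width: 0.651
gripper_force: 20.0
```

>>> move_arm([
  {"tx": -0.015,"ty": -0.007,"tz": 0,"twist": 0},
  {"tx": -0.035,"ty": -0.015,"tz": 0,"twist": 0},
  {"tx": -0.035,"ty": -0.015,"tz": 0,"twist": 0},
  {"tx": -0.035,"ty": -0.015,"tz": 0,"twist": 0},
  {"tx": -0.035,"ty": -0.016,"tz": 0,"twist": 0},
  {"tx": -0.035,"ty": -0.016,"tz": 0,"twist": 0},
  {"tx": -0.035,"ty": -0.016,"tz": 0,"twist": 0},
  {"tx": -0.035,"ty": -0.015,"tz": 0,"twist": 0},
  {"tx": -0.019,"ty": -0.008,"tz": 0,"twist": 0},
  {"tx": 0,"ty": 0,"tz": 0.04,"twist": 0},
  {"tx": 0,"ty": 0,"tz": 0.04,"twist": 0},
  {"tx": 0,"ty": 0,"tz": 0,"twist": 0},
])

```text
clock: 7.55
position: [0.3579, -0.2948, 0.1544]
ee_rot: [-2.32, -2.104, 0.003]
force: [-0.9, 0.0, -1.6]
width: 0.652
gripper_force: 20.0
```

```bash
python3 - <<'E'
from h import *
plan((.362,-.297,.083),85.8); s=arm.observe(); print(s["force"],s["gripper_force"])
im=arm.get_image("side"); cv2.imwrite("pics/s2.png",im[:,:,::-1])
E
```

```text
at [ 0.3579 -0.2948  0.1544] yaw 84.42 tilt [-0.0078  0.0058 -1.    ] shift [-0.0022  0.0049  0.0713] twist -0.0154 w 60.0 t 7.5
[-0.94928684  0.03038647 -1.61106609] 19.95758056640625
```

View pics/s2.png

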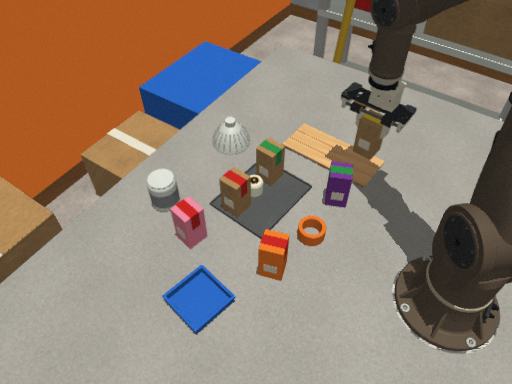

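The side view shows the yellow carton held upright over the board's near end at (368,135); nothing else has moved.

>>> move_arm([
  {"tx": -0.002,"ty": 0.005,"tz": 0.01,"twist": -0.015},
  {"tx": 0,"ty": 0,"tz": 0.03,"twist": 0},
  {"tx": 0,"ty": 0,"tz": 0.02,"twist": 0},
  {"tx": 0,"ty": 0,"tz": 0.004,"twist": 0},
  {"tx": 0,"ty": 0,"tz": 0,"twist": 0},
  {"tx": 0,"ty": 0,"tz": 0,"twist": 0},
])

```text
clock: 8.2
position: [0.3674, -0.2999, 0.0961]
ee_rot: [2.299, 2.137, 0.001]
force: [-0.2, -1.2, -1.0]
width: 0.655
gripper_force: 20.0
```

```bash
python3 - <<'E'
from h import *
plan((.362,-.297,.083),85.8); s=arm.observe(); print(s["force"],s["gripper_force"])
E
```

```text
at [ 0.3674 -0.2999  0.0961] yaw 85.81 tilt [ 0.0019 -0.0014 -1.    ] shift [ 0.0025 -0.0056  0.0131] twist 0.0001 w 60.2 t 8.2
[-0.21757427 -1.17121053 -0.96808138] 19.957484006881714
```

>>> move_arm([
  {"tx": 0,"ty": 0,"tz": 0.006,"twist": 0},
  {"tx": 0,"ty": 0,"tz": 0.003,"twist": 0},
  {"tx": 0,"ty": 0,"tz": 0.002,"twist": 0},
  {"tx": 0,"ty": 0,"tz": 0.001,"twist": 0},
  {"tx": 0,"ty": 0,"tz": 0.001,"twist": 0},
  {"tx": 0,"ty": 0,"tz": 0,"twist": 0},
  {"tx": 0,"ty": 0,"tz": 0,"twist": 0},
])

```text
clock: 8.9
position: [0.3662, -0.2994, 0.0829]
ee_rot: [2.302, 2.137, -0.001]
force: [-5.2, 3.0, 17.0]
width: 0.654
gripper_force: 20.0
```

>>> move_arm([
  {"tx": 0,"ty": 0,"tz": -0.001,"twist": 0},
  {"tx": 0,"ty": 0,"tz": 0,"twist": 0},
  {"tx": 0,"ty": 0,"tz": 0,"twist": 0},
  {"tx": 0,"ty": 0,"tz": 0,"twist": 0},
  {"tx": 0,"ty": 0,"tz": 0,"twist": 0},
], gripper=-1)

```text
clock: 9.4
position: [0.3662, -0.2993, 0.0826]
ee_rot: [-2.302, -2.138, 0.0]
force: [-0.5, 0.5, 0.2]
width: 0.994
gripper_force: 0.0
```

>>> move_arm([
  {"tx": 0,"ty": 0,"tz": -0.02,"twist": 0},
  {"tx": 0,"ty": 0,"tz": -0.04,"twist": 0},
  {"tx": 0,"ty": 0,"tz": -0.04,"twist": 0},
  {"tx": 0,"ty": 0,"tz": -0.04,"twist": 0},
  {"tx": 0,"ty": 0,"tz": 0,"twist": 0},
])

```text
clock: 9.9
position: [0.3689, -0.3008, 0.2277]
ee_rot: [2.295, 2.132, 0.002]
force: [0.2, -1.1, -0.5]
width: 0.998
gripper_force: 0.0
```

```bash
python3 - <<'E'
from h import *
np.set_printoptions(precision=4,suppress=True)
plan((.590,.039,.22),-5.6)
ct=arm.calibration("top"); d=np.load("w3.npz"); cw={k:d[k] for k in("K","T")}; cw["k1"]=float(d["k1"]); iw=d["im"]
t=tape(iw,"red",(380,92),40)[0]; b=atz(cw,cv2.boxPoints(t[2]),.123); print(b, atz(cw,t[1],.123))
E
```

```text
at [ 0.3689 -0.3008  0.2277] yaw 85.78 tilt [ 0.007  -0.0052 -1.    ] shift [0.3552 0.1955 0.0074] twist 1.0153 w 91.8 t 9.9
[[0.5557 0.0552 0.123 ]
 [0.6256 0.0499 0.123 ]
 [0.6273 0.0236 0.123 ]
 [0.5548 0.0292 0.123 ]] [[0.5906 0.0399 0.123 ]]
```

>>> move_arm([
  {"tx": 0.018,"ty": 0.01,"tz": 0,"twist": 0},
  {"tx": 0.036,"ty": 0.02,"tz": 0,"twist": 0},
  {"tx": 0.036,"ty": 0.02,"tz": 0,"twist": 0},
  {"tx": 0.036,"ty": 0.02,"tz": 0,"twist": 0},
  {"tx": 0.036,"ty": 0.02,"tz": 0,"twist": 0},
  {"tx": 0.036,"ty": 0.02,"tz": 0,"twist": 0},
  {"tx": 0.036,"ty": 0.02,"tz": 0,"twist": 0},
  {"tx": 0.036,"ty": 0.02,"tz": 0,"twist": 0},
  {"tx": 0.036,"ty": 0.02,"tz": 0,"twist": 0},
  {"tx": 0.036,"ty": 0.02,"tz": 0,"twist": 0},
  {"tx": 0.013,"ty": 0.006,"tz": 0,"twist": 0},
])

```text
clock: 11.0
position: [0.589, 0.0451, 0.2218]
ee_rot: [-2.295, -2.142, -0.003]
force: [-0.4, 0.8, -0.1]
width: 1.001
gripper_force: 0.0
```

>>> move_arm([
  {"tx": 0,"ty": 0,"tz": 0,"twist": 0.085},
  {"tx": 0,"ty": 0,"tz": 0,"twist": 0.085},
  {"tx": 0,"ty": 0,"tz": 0,"twist": 0.085},
  {"tx": 0,"ty": 0,"tz": 0,"twist": 0.085},
  {"tx": 0,"ty": 0,"tz": 0,"twist": 0.085},
  {"tx": 0,"ty": 0,"tz": 0,"twist": 0.085},
  {"tx": 0,"ty": 0,"tz": 0,"twist": 0.085},
  {"tx": 0,"ty": 0,"tz": 0,"twist": 0.085},
  {"tx": 0,"ty": 0,"tz": 0,"twist": 0.085},
  {"tx": 0,"ty": 0,"tz": 0,"twist": 0.085},
  {"tx": 0,"ty": 0,"tz": 0,"twist": 0.085},
  {"tx": 0,"ty": 0,"tz": 0,"twist": 0.08},
])

```text
clock: 12.2
position: [0.5873, 0.0396, 0.222]
ee_rot: [3.137, -0.162, -0.002]
force: [-0.7, 0.5, 0.7]
width: 0.999
gripper_force: 0.0
```

```bash
python3 look2.py w4 .593 .039 .074 -5.6 red .123
```

```text
at [0.5873 0.0396 0.222 ] yaw -5.92 tilt [-0.0011 -0.0005 -1.    ] shift [ 0.0058 -0.0001  0.148 ] twist -0.0035 w 91.9 t 12.2
[258.7186 184.9804]
2339 [257.9812 178.9654] xy [0.5967 0.0396] long 66.3 wide 25.0 yaw -5.6
```

View pics/w4.png

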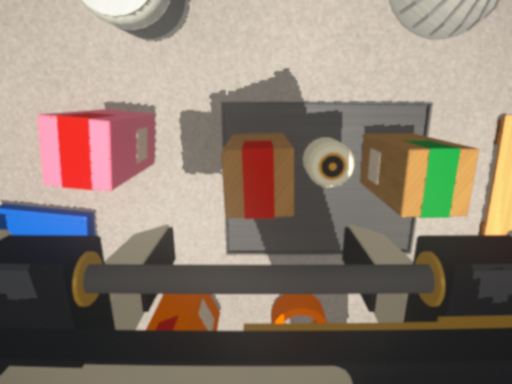

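The red carton, brown with a red band at (258,179), is centred between the fingers, and its band angle equals the tray's. The pink look-alike at (97,150) is clear.

>>> move_arm([
  {"tx": 0.007,"ty": 0,"tz": 0.02,"twist": -0.003},
  {"tx": 0,"ty": 0,"tz": 0.04,"twist": 0},
  {"tx": 0,"ty": 0,"tz": 0.04,"twist": 0},
  {"tx": 0,"ty": 0,"tz": 0.03,"twist": 0},
  {"tx": 0,"ty": 0,"tz": 0.012,"twist": 0},
  {"tx": 0,"ty": 0,"tz": 0.006,"twist": 0},
  {"tx": 0,"ty": 0,"tz": 0,"twist": 0},
  {"tx": 0,"ty": 0,"tz": 0,"twist": 0},
])

```text
clock: 13.05
position: [0.5959, 0.0397, 0.0761]
ee_rot: [-3.138, 0.145, -0.004]
force: [-0.2, -0.8, -0.1]
width: 1.004
gripper_force: 0.0
```

```bash
python3 - <<'E'
from h import *
plan((.594,.0396,.074),-5.6)
E
```

```text
at [0.5959 0.0397 0.0761] yaw -5.28 tilt [ 2.3e-03  2.0e-04 -1.0e+00] shift [-0.0019  0.0002  0.0021] twist 0.0036 w 92.4 t 13.1
```

>>> move_arm([
  {"tx": 0,"ty": 0,"tz": 0,"twist": 0},
  {"tx": 0,"ty": 0,"tz": 0,"twist": 0},
  {"tx": 0,"ty": 0,"tz": 0,"twist": 0},
  {"tx": 0,"ty": 0,"tz": 0,"twist": 0},
  {"tx": 0,"ty": 0,"tz": 0,"twist": 0},
  {"tx": 0,"ty": 0,"tz": 0,"twist": 0},
  {"tx": 0,"ty": 0,"tz": 0,"twist": 0},
], gripper=1)

```text
clock: 13.75
position: [0.5949, 0.0395, 0.0749]
ee_rot: [3.138, -0.145, 0.0]
force: [-0.2, -0.6, 2.7]
width: 0.654
gripper_force: 19.9
```

```bash
python3 - <<'E'
from h import *
plan((.561,-.311,.24),-5.6)
E
```

```text
at [0.5949 0.0395 0.0749] yaw -5.30 tilt [ 2.e-04 -1.e-04 -1.e+00] shift [-0.0014  0.3522 -0.1651] twist 0.0033 w 60.2 t 13.8
```

>>> move_arm([
  {"tx": 0,"ty": 0,"tz": -0.01,"twist": 0},
  {"tx": 0,"ty": 0,"tz": -0.03,"twist": 0},
  {"tx": 0,"ty": 0,"tz": -0.04,"twist": 0},
  {"tx": 0,"ty": 0,"tz": -0.04,"twist": 0},
  {"tx": 0,"ty": 0,"tz": -0.035,"twist": 0},
  {"tx": 0,"ty": 0,"tz": -0.01,"twist": 0},
  {"tx": 0,"ty": 0,"tz": 0,"twist": 0},
])

```text
clock: 14.45
position: [0.5955, 0.0398, 0.2413]
ee_rot: [-3.138, 0.145, -0.004]
force: [0.1, -0.1, -3.5]
width: 0.653
gripper_force: 19.9
```

>>> move_arm([
  {"tx": 0,"ty": 0.02,"tz": 0,"twist": 0.003},
  {"tx": 0,"ty": 0.04,"tz": 0,"twist": 0},
  {"tx": 0,"ty": 0.04,"tz": 0,"twist": 0},
  {"tx": 0,"ty": 0.04,"tz": 0,"twist": 0},
  {"tx": 0,"ty": 0.04,"tz": 0,"twist": 0},
  {"tx": 0,"ty": 0.04,"tz": 0,"twist": 0},
  {"tx": 0,"ty": 0.04,"tz": 0,"twist": 0},
  {"tx": 0,"ty": 0.04,"tz": 0,"twist": 0},
  {"tx": 0,"ty": 0.035,"tz": 0,"twist": 0},
  {"tx": -0.001,"ty": 0.017,"tz": 0,"twist": 0},
  {"tx": 0,"ty": 0,"tz": 0,"twist": 0},
  {"tx": 0,"ty": 0,"tz": 0,"twist": 0},
])

```text
clock: 15.65
position: [0.5593, -0.3095, 0.238]
ee_rot: [-3.136, 0.152, 0.004]
force: [0.2, 1.1, -2.8]
width: 0.653
gripper_force: 19.9
```

```bash
python3 - <<'E'
from h import *
plan((.561,-.311,.084),-5.6)
E
```

```text
at [ 0.5593 -0.3095  0.238 ] yaw -5.56 tilt [-0.0023  0.002  -1.    ] shift [0.0022 0.0016 0.154 ] twist 0.0005 w 60.1 t 15.7
```

>>> move_arm([
  {"tx": 0.002,"ty": 0.002,"tz": 0.02,"twist": 0},
  {"tx": 0,"ty": 0,"tz": 0.04,"twist": 0},
  {"tx": 0,"ty": 0,"tz": 0.04,"twist": 0},
  {"tx": 0,"ty": 0,"tz": 0.03,"twist": 0},
  {"tx": 0,"ty": 0,"tz": 0.012,"twist": 0},
  {"tx": 0,"ty": 0,"tz": 0.006,"twist": 0},
  {"tx": 0,"ty": 0,"tz": 0,"twist": 0},
  {"tx": 0,"ty": 0,"tz": 0,"twist": 0},
])

```text
clock: 16.45
position: [0.5627, -0.313, 0.0933]
ee_rot: [3.137, -0.152, 0.004]
force: [0.8, -0.5, -2.7]
width: 0.652
gripper_force: 19.9
```

```bash
python3 - <<'E'
from h import *
plan((.561,-.311,.084),-5.6)
E
```

```text
at [ 0.5627 -0.313   0.0933] yaw -5.54 tilt [ 2.4e-03 -9.0e-04 -1.0e+00] shift [-0.0019 -0.0018  0.0093] twist 0.0006 w 60.0 t 16.4
```

>>> move_arm([
  {"tx": 0,"ty": 0,"tz": 0.003,"twist": 0},
  {"tx": 0,"ty": 0,"tz": 0.002,"twist": 0},
  {"tx": 0,"ty": 0,"tz": 0.001,"twist": 0},
  {"tx": 0,"ty": 0,"tz": 0,"twist": 0},
  {"tx": 0,"ty": 0,"tz": 0,"twist": 0},
])

```text
clock: 16.95
position: [0.5616, -0.3129, 0.0858]
ee_rot: [3.138, -0.153, 0.0]
force: [-0.2, -0.2, -2.1]
width: 0.651
gripper_force: 19.9
```

>>> move_arm([
  {"tx": 0,"ty": 0,"tz": 0.001,"twist": 0},
  {"tx": 0,"ty": 0,"tz": 0.001,"twist": 0},
  {"tx": 0,"ty": 0,"tz": 0,"twist": 0},
  {"tx": 0,"ty": 0,"tz": 0,"twist": 0},
])

```text
clock: 17.35
position: [0.5617, -0.313, 0.0839]
ee_rot: [3.138, -0.153, 0.0]
force: [0.8, 1.0, -0.7]
width: 0.656
gripper_force: 19.9
```

>>> move_arm([
  {"tx": 0,"ty": 0,"tz": 0.0007,"twist": 0},
  {"tx": 0,"ty": 0,"tz": 0,"twist": 0},
  {"tx": 0,"ty": 0,"tz": 0,"twist": 0},
])

```text
clock: 17.65
position: [0.5618, -0.3132, 0.0838]
ee_rot: [3.137, -0.153, 0.001]
force: [-2.2, -0.5, 5.2]
width: 0.653
gripper_force: 19.9
```

>>> move_arm([
  {"tx": 0,"ty": 0,"tz": 0,"twist": 0},
  {"tx": 0,"ty": 0,"tz": 0,"twist": 0},
  {"tx": 0,"ty": 0,"tz": 0,"twist": 0},
  {"tx": 0,"ty": 0,"tz": 0,"twist": 0},
  {"tx": 0,"ty": 0,"tz": 0,"twist": 0},
], gripper=-1)

```text
clock: 18.15
position: [0.5616, -0.3128, 0.0829]
ee_rot: [-3.138, 0.152, 0.0]
force: [-0.2, -0.6, 0.1]
width: 0.989
gripper_force: 0.0
```

>>> move_arm([
  {"tx": 0,"ty": 0,"tz": -0.02,"twist": 0},
  {"tx": 0,"ty": 0,"tz": -0.04,"twist": 0},
  {"tx": 0,"ty": 0,"tz": -0.04,"twist": 0},
  {"tx": 0,"ty": 0,"tz": -0.04,"twist": 0},
  {"tx": 0,"ty": 0,"tz": 0,"twist": 0},
])

```text
clock: 18.65
position: [0.5645, -0.3142, 0.2294]
ee_rot: [3.134, -0.153, 0.015]
force: [0.8, -0.0, 0.2]
width: 0.999
gripper_force: 0.0
```

```bash
python3 - <<'E'
from h import *
plan((.577,-.1135,.225),-5.6)
E
```

```text
at [ 0.5645 -0.3142  0.2294] yaw -5.57 tilt [ 0.0093 -0.0042 -0.9999] shift [-0.0071 -0.201   0.0037] twist 0.0003 w 91.9 t 18.6
```

>>> move_arm([
  {"tx": -0.002,"ty": -0.02,"tz": 0,"twist": 0},
  {"tx": -0.002,"ty": -0.04,"tz": 0,"twist": 0},
  {"tx": 0,"ty": -0.04,"tz": 0,"twist": 0},
  {"tx": 0,"ty": -0.04,"tz": 0,"twist": 0},
  {"tx": 0,"ty": -0.04,"tz": 0,"twist": 0},
  {"tx": 0,"ty": -0.02,"tz": 0,"twist": 0},
  {"tx": 0,"ty": 0,"tz": 0,"twist": 0},
  {"tx": 0,"ty": 0,"tz": 0,"twist": 0},
  {"tx": 0,"ty": 0,"tz": 0,"twist": 0},
])

```text
clock: 19.55
position: [0.5767, -0.115, 0.2228]
ee_rot: [3.137, -0.155, -0.001]
force: [-0.2, 0.0, -0.2]
width: 1.001
gripper_force: 0.0
```

```bash
python3 look2.py w5 .577 -.1135 .074 -5.6 green .123; python3 - <<'E'
from h import *
arm.get_image("wrist")
cal=arm.calibration("wrist"); print(proj(cal,[(.5852,-.0395,.047),(.5852,-.0395,.003)]))
print([(np.array(d["point"])*[512,384],d["conf"]) for d in arm.place_of("wrist","lampholder_center")])
E
```

```text
at [ 0.5767 -0.115   0.2228] yaw -5.67 tilt [-0.0004 -0.0008 -1.    ] shift [ 0.0002 -0.0016  0.1488] twist -0.0008 w 92.1 t 19.6
[256.7506 191.1555]
1691 [255.2862 185.9846] xy [ 0.5802 -0.1128] long 60.3 wide 22.0 yaw -5.2
[[187.93791857 170.5440257 ]
 [195.67023295 162.54612605]]
[(array([192.9216, 165.0816]), 0.97)]
```

View pics/w5.png

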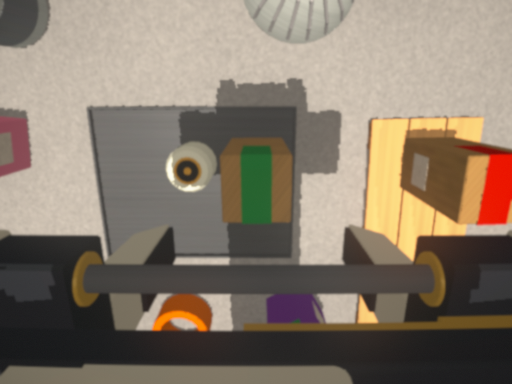

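The green carton, brown with a green band at (255,186), is centred. The red carton stands on the board at (460,180), and the lampholder is at (190,167).

>>> move_arm([
  {"tx": 0,"ty": -0.002,"tz": 0.02,"twist": 0},
  {"tx": 0,"ty": 0,"tz": 0.04,"twist": 0},
  {"tx": 0,"ty": 0,"tz": 0.04,"twist": 0},
  {"tx": 0,"ty": 0,"tz": 0.03,"twist": 0},
  {"tx": 0,"ty": 0,"tz": 0.012,"twist": 0},
  {"tx": 0,"ty": 0,"tz": 0.006,"twist": 0},
  {"tx": 0,"ty": 0,"tz": 0,"twist": 0},
  {"tx": 0,"ty": 0,"tz": 0,"twist": 0},
])

```text
clock: 20.5
position: [0.5783, -0.1117, 0.0765]
ee_rot: [3.138, -0.153, 0.004]
force: [0.3, -0.0, -0.5]
width: 0.999
gripper_force: 0.0
```

>>> move_arm([
  {"tx": 0,"ty": 0,"tz": 0,"twist": 0},
  {"tx": 0,"ty": 0,"tz": 0,"twist": 0},
  {"tx": 0,"ty": 0,"tz": 0,"twist": 0},
  {"tx": 0,"ty": 0,"tz": 0,"twist": 0},
  {"tx": 0,"ty": 0,"tz": 0,"twist": 0},
  {"tx": 0,"ty": 0,"tz": 0,"twist": 0},
  {"tx": 0,"ty": 0,"tz": 0,"twist": 0},
], gripper=1)

```text
clock: 21.2
position: [0.5773, -0.1117, 0.0752]
ee_rot: [3.138, -0.153, 0.001]
force: [-0.6, -1.5, 3.5]
width: 0.652
gripper_force: 19.9
```

```bash
python3 - <<'E'
from h import *
plan((.462,-.306,.24),-5.6)
E
```

```text
at [ 0.5773 -0.1117  0.0752] yaw -5.58 tilt [ 4.e-04 -3.e-04 -1.e+00] shift [-0.0958  0.2047 -0.1647] twist 0.0002 w 60.0 t 21.2
```

>>> move_arm([
  {"tx": 0,"ty": 0,"tz": -0.01,"twist": 0},
  {"tx": 0,"ty": 0,"tz": -0.03,"twist": 0},
  {"tx": 0,"ty": 0,"tz": -0.04,"twist": 0},
  {"tx": 0,"ty": 0,"tz": -0.04,"twist": 0},
  {"tx": 0,"ty": 0,"tz": -0.035,"twist": 0},
  {"tx": 0,"ty": 0,"tz": -0.01,"twist": 0},
  {"tx": 0,"ty": 0,"tz": 0,"twist": 0},
])

```text
clock: 21.9
position: [0.5777, -0.1113, 0.2413]
ee_rot: [3.138, -0.152, 0.004]
force: [-0.4, 0.2, -4.2]
width: 0.653
gripper_force: 20.0
```

>>> move_arm([
  {"tx": -0.007,"ty": 0.015,"tz": 0,"twist": 0},
  {"tx": -0.016,"ty": 0.035,"tz": 0,"twist": 0},
  {"tx": -0.016,"ty": 0.035,"tz": 0,"twist": 0},
  {"tx": -0.016,"ty": 0.035,"tz": 0,"twist": 0},
  {"tx": -0.016,"ty": 0.035,"tz": 0,"twist": 0},
  {"tx": -0.016,"ty": 0.035,"tz": 0,"twist": 0},
  {"tx": -0.007,"ty": 0.015,"tz": 0,"twist": 0},
  {"tx": 0,"ty": 0,"tz": 0.02,"twist": 0},
  {"tx": 0,"ty": 0,"tz": 0.04,"twist": 0},
  {"tx": 0,"ty": 0,"tz": 0.03,"twist": 0},
  {"tx": 0,"ty": 0,"tz": 0.01,"twist": 0},
  {"tx": 0,"ty": 0,"tz": 0,"twist": 0},
])

```text
clock: 23.1
position: [0.4616, -0.3058, 0.1376]
ee_rot: [-3.136, 0.153, 0.008]
force: [0.0, 0.0, -2.0]
width: 0.653
gripper_force: 20.0
```

>>> move_arm([
  {"tx": 0,"ty": 0,"tz": 0,"twist": 0},
  {"tx": 0,"ty": 0,"tz": 0,"twist": 0},
])

```text
clock: 23.3
position: [0.4645, -0.3069, 0.1414]
ee_rot: [3.137, -0.153, 0.003]
force: [0.8, -0.1, -3.1]
width: 0.65
gripper_force: 20.0
```

```bash
python3 - <<'E'
from h import *
plan((.464,-.306,.084),-5.6)
E
```

```text
at [ 0.4645 -0.3069  0.1414] yaw -5.57 tilt [ 0.002  -0.0012 -1.    ] shift [-0.0008 -0.0009  0.0574] twist 0.0003 w 59.8 t 23.3
```

>>> move_arm([
  {"tx": 0,"ty": 0,"tz": 0.015,"twist": 0},
  {"tx": 0,"ty": 0,"tz": 0.02,"twist": 0},
  {"tx": 0,"ty": 0,"tz": 0.012,"twist": 0},
  {"tx": 0,"ty": 0,"tz": 0.005,"twist": 0},
  {"tx": 0,"ty": 0,"tz": 0.002,"twist": 0},
  {"tx": 0,"ty": 0,"tz": 0.001,"twist": 0},
  {"tx": 0,"ty": 0,"tz": 0,"twist": 0},
  {"tx": 0,"ty": 0,"tz": 0,"twist": 0},
  {"tx": 0,"ty": 0,"tz": 0,"twist": 0},
])

```text
clock: 24.2
position: [0.464, -0.3064, 0.0854]
ee_rot: [3.138, -0.153, 0.001]
force: [-0.1, -0.5, -2.7]
width: 0.655
gripper_force: 20.0
```

>>> move_arm([
  {"tx": 0,"ty": 0,"tz": 0.001,"twist": 0},
  {"tx": 0,"ty": 0,"tz": 0.0005,"twist": 0},
  {"tx": 0,"ty": 0,"tz": 0,"twist": 0},
  {"tx": 0,"ty": 0,"tz": 0,"twist": 0},
])

```text
clock: 24.6
position: [0.4639, -0.3066, 0.0841]
ee_rot: [3.137, -0.153, 0.001]
force: [-3.0, 1.4, 6.0]
width: 0.655
gripper_force: 20.0
```

>>> move_arm([
  {"tx": 0,"ty": 0,"tz": 0,"twist": 0},
  {"tx": 0,"ty": 0,"tz": 0,"twist": 0},
  {"tx": 0,"ty": 0,"tz": 0,"twist": 0},
  {"tx": 0,"ty": 0,"tz": 0,"twist": 0},
  {"tx": 0,"ty": 0,"tz": 0,"twist": 0},
], gripper=-1)

```text
clock: 25.1
position: [0.4638, -0.3063, 0.0835]
ee_rot: [-3.138, 0.152, 0.0]
force: [0.6, -0.2, -0.2]
width: 0.99
gripper_force: 0.0
```

>>> move_arm([
  {"tx": 0,"ty": 0,"tz": -0.02,"twist": 0},
  {"tx": 0,"ty": 0,"tz": -0.04,"twist": 0},
  {"tx": 0,"ty": 0,"tz": -0.04,"twist": 0},
  {"tx": 0,"ty": 0,"tz": -0.02,"twist": 0},
  {"tx": 0.015,"ty": -0.035,"tz": 0,"twist": 0},
  {"tx": 0.015,"ty": -0.035,"tz": 0,"twist": 0},
  {"tx": 0.015,"ty": -0.035,"tz": 0,"twist": 0},
  {"tx": 0.015,"ty": -0.04,"tz": 0,"twist": 0},
  {"tx": 0.015,"ty": -0.045,"tz": 0,"twist": 0},
  {"tx": 0.01,"ty": -0.045,"tz": 0,"twist": 0},
  {"tx": 0.005,"ty": -0.03,"tz": 0,"twist": 0},
  {"tx": 0,"ty": -0.012,"tz": 0,"twist": 0},
])

```text
clock: 26.3
position: [0.5809, -0.0348, 0.2034]
ee_rot: [-3.137, 0.144, -0.0]
force: [0.4, -1.1, -0.2]
width: 0.999
gripper_force: 0.0
```

>>> move_arm([
  {"tx": 0,"ty": 0,"tz": 0,"twist": 0},
  {"tx": 0,"ty": 0,"tz": 0,"twist": 0},
  {"tx": 0,"ty": 0,"tz": 0,"twist": 0},
])

```text
clock: 26.6
position: [0.5798, -0.0418, 0.2035]
ee_rot: [3.137, -0.157, -0.0]
force: [-0.6, 1.0, -0.1]
width: 0.999
gripper_force: 0.0
```

```bash
python3 - <<'E'
from h import *
np.set_printoptions(precision=4,suppress=True)
plan((.5852,-.0395,.01),-5.6)
im=arm.get_image("wrist"); cw=arm.calibration("wrist"); cv2.imwrite("pics/w6.png",im[:,:,::-1])
L=arm.place_of("wrist","lampholder_center"); 
for d in L: uv=np.array(d["point"])*[512,384]; print("wrist",uv,d["conf"],atz(cw,uv,.025))
w=np.array(L[0]["point"])*[512,384]
it=arm.get_image("top"); cv2.imwrite("pics/t6.png",it[:,:,::-1])
ob=[(cw,w)]
for c in("top","side"):
    if c=="side": arm.get_image(c)
    for d in arm.place_of(c,"lampholder_center"):
        uv=np.array(d["point"])*[512,384]; cal=arm.calibration(c); p=atz(cal,uv,.025)[0]; print(c,uv,d["conf"],p)
        if np.hypot(p[0]-.585,p[1]+.04)<.03: ob.append((cal,uv))
print(tri(ob))
E
```

```text
at [ 0.5798 -0.0418  0.2035] yaw -5.74 tilt [-0.0002 -0.0011 -1.    ] shift [ 0.0052 -0.0031  0.1935] twist -0.0015 w 91.9 t 26.6
wrist [255.0784 165.888 ] 0.7 [[ 0.5856 -0.0384  0.025 ]]
top [120.1152 222.1056] 0.23 [0.4997 0.311  0.025 ]
side [255.2832 183.7824] 0.57 [ 0.5833 -0.0457  0.025 ]
(array([ 0.5838, -0.0407,  0.0284]), [np.float64(3.3), np.float64(3.3)])
```

View pics/w6.png

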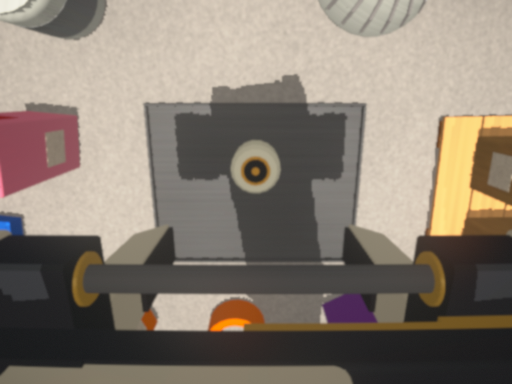

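The tray now holds only the lampholder, at (255,167).

>>> move_arm([
  {"tx": 0.005,"ty": -0.003,"tz": 0.02,"twist": 0},
  {"tx": 0,"ty": 0,"tz": 0.04,"twist": 0},
  {"tx": 0,"ty": 0,"tz": 0.04,"twist": 0},
  {"tx": 0,"ty": 0,"tz": 0.04,"twist": 0},
  {"tx": 0,"ty": 0,"tz": 0.03,"twist": 0},
  {"tx": 0,"ty": 0,"tz": 0.01,"twist": 0},
  {"tx": 0,"ty": 0,"tz": 0.006,"twist": 0},
  {"tx": 0,"ty": 0,"tz": 0.003,"twist": 0},
  {"tx": 0,"ty": 0,"tz": 0,"twist": 0},
  {"tx": 0,"ty": 0,"tz": 0,"twist": 0},
])

```text
clock: 27.9
position: [0.5864, -0.0369, 0.0158]
ee_rot: [-3.138, 0.153, -0.003]
force: [0.5, 0.2, 0.2]
width: 0.995
gripper_force: 0.0
```

```bash
python3 - <<'E'
from h import *
plan((.5855,-.0390,.012),-5.6)
E
```

```text
at [ 0.5864 -0.0369  0.0158] yaw -5.57 tilt [ 0.0022 -0.     -1.    ] shift [-0.0007  0.0022  0.0038] twist 0.0003 w 91.5 t 27.9
```

>>> move_arm([
  {"tx": -0.001,"ty": 0.002,"tz": 0.003,"twist": 0},
  {"tx": 0,"ty": 0,"tz": 0,"twist": 0},
  {"tx": 0,"ty": 0,"tz": 0,"twist": 0},
])

```text
clock: 28.2
position: [0.5843, -0.0389, 0.0117]
ee_rot: [3.138, -0.153, 0.0]
force: [-0.1, -0.2, -0.0]
width: 1.0
gripper_force: 0.0
```

>>> move_arm([
  {"tx": 0,"ty": 0,"tz": 0,"twist": 0},
  {"tx": 0,"ty": 0,"tz": 0,"twist": 0},
  {"tx": 0,"ty": 0,"tz": 0,"twist": 0},
  {"tx": 0,"ty": 0,"tz": 0,"twist": 0},
  {"tx": 0,"ty": 0,"tz": 0,"twist": 0},
  {"tx": 0,"ty": 0,"tz": 0,"twist": 0},
  {"tx": 0,"ty": 0,"tz": 0,"twist": 0},
  {"tx": 0,"ty": 0,"tz": 0,"twist": 0},
], gripper=1)

```text
clock: 29.0
position: [0.5843, -0.0388, 0.0115]
ee_rot: [3.138, -0.153, -0.0]
force: [0.5, 0.1, 0.0]
width: 0.558
gripper_force: 20.0
```

```bash
python3 - <<'E'
from h import *
plan((.5,.318,.2),33.5)
E
```

```text
at [ 0.5843 -0.0388  0.0115] yaw -5.57 tilt [-1.e-04 -1.e-04 -1.e+00] shift [-0.1185 -0.3469 -0.1885] twist -0.4341 w 51.3 t 29.0
```

>>> move_arm([
  {"tx": 0,"ty": 0,"tz": -0.01,"twist": 0},
  {"tx": 0,"ty": 0,"tz": -0.03,"twist": 0},
  {"tx": 0,"ty": 0,"tz": -0.04,"twist": 0},
  {"tx": 0,"ty": 0,"tz": -0.04,"twist": 0},
  {"tx": 0,"ty": 0,"tz": -0.04,"twist": 0},
  {"tx": 0,"ty": 0,"tz": -0.02,"twist": 0},
  {"tx": 0,"ty": 0,"tz": -0.01,"twist": 0},
  {"tx": -0.006,"ty": -0.017,"tz": 0,"twist": 0},
  {"tx": -0.0125,"ty": -0.037,"tz": 0,"twist": 0},
  {"tx": -0.0125,"ty": -0.037,"tz": 0,"twist": 0},
  {"tx": -0.0125,"ty": -0.037,"tz": 0,"twist": 0},
  {"tx": -0.0125,"ty": -0.037,"tz": 0,"twist": 0},
])

```text
clock: 30.2
position: [0.5432, 0.132, 0.2007]
ee_rot: [3.137, -0.153, -0.003]
force: [0.6, 0.3, -2.3]
width: 0.558
gripper_force: 20.0
```

>>> move_arm([
  {"tx": -0.0125,"ty": -0.037,"tz": 0,"twist": 0},
  {"tx": -0.0125,"ty": -0.037,"tz": 0,"twist": 0},
  {"tx": -0.0125,"ty": -0.037,"tz": 0,"twist": 0},
  {"tx": -0.0125,"ty": -0.037,"tz": 0,"twist": 0},
  {"tx": -0.0125,"ty": -0.034,"tz": 0,"twist": 0},
  {"tx": 0,"ty": 0,"tz": 0,"twist": -0.085},
  {"tx": 0,"ty": 0,"tz": 0,"twist": -0.085},
  {"tx": 0,"ty": 0,"tz": 0,"twist": -0.085},
  {"tx": 0,"ty": 0,"tz": 0,"twist": -0.085},
  {"tx": 0,"ty": 0,"tz": 0,"twist": -0.085},
  {"tx": 0,"ty": 0,"tz": 0,"twist": -0.01},
  {"tx": 0,"ty": 0,"tz": 0,"twist": 0},
])

```text
clock: 31.4
position: [0.4996, 0.3177, 0.2008]
ee_rot: [3.009, 0.903, -0.002]
force: [0.0, 1.0, -1.8]
width: 0.558
gripper_force: 20.0
```

```bash
python3 - <<'E'
from h import *
plan((.5,.318,.014),33.5)
im=arm.get_image("wrist"); cal=arm.calibration("wrist"); cv2.imwrite("pics/w7.png",im[:,:,::-1])
print(proj(cal,(.5,.318,.004)))
h=cv2.cvtColor(im,cv2.COLOR_RGB2HSV); m=cv2.inRange(h,(100,150,30),(130,255,255)); m[:, :]=cv2.morphologyEx(m,cv2.MORPH_OPEN,np.ones((3,3))); n,l,s,c=cv2.connectedComponentsWithStats(m); i=1+np.argmax(s[1:,4]); print(s[i],c[i])
print([(np.array(d["point"])*[512,384],d["conf"],atz(cal,np.array(d["point"])*[512,384],0)) for d in arm.place_of("wrist","order_tray")])
E
```

```text
at [0.4996 0.3177 0.2008] yaw 33.40 tilt [-1.3e-03 -7.0e-04 -1.0e+00] shift [ 0.0007 -0.      0.1868] twist -0.0011 w 51.4 t 31.4
[[258.60221293 167.0029899 ]]
[  175    85   157   124 10416] [253.4171467  153.44585253]
[(array([253.696 , 158.5152]), 0.93, array([[0.5044578 , 0.32764452, 0.        ]]))]
```

View pics/w7.png

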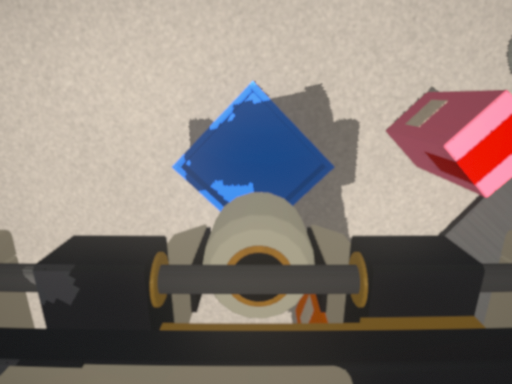

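The order tray has corners at (173,168), (332,167) and (253,82), so its centre is about (252,168), roughly 4 mm to the tool's −y side.

>>> move_arm([
  {"tx": 0.001,"ty": -0.004,"tz": 0.02,"twist": 0},
  {"tx": 0,"ty": 0,"tz": 0.04,"twist": 0},
  {"tx": 0,"ty": 0,"tz": 0.04,"twist": 0},
  {"tx": 0,"ty": 0,"tz": 0.04,"twist": 0},
  {"tx": 0,"ty": 0,"tz": 0.025,"twist": 0},
  {"tx": 0,"ty": 0,"tz": 0.012,"twist": 0},
  {"tx": 0,"ty": 0,"tz": 0.004,"twist": 0},
  {"tx": 0,"ty": 0,"tz": 0.002,"twist": 0},
  {"tx": 0,"ty": 0,"tz": 0,"twist": 0},
  {"tx": 0,"ty": 0,"tz": 0,"twist": 0},
  {"tx": 0,"ty": 0,"tz": 0,"twist": 0},
])

```text
clock: 32.6
position: [0.4992, 0.3224, 0.0195]
ee_rot: [-3.007, -0.907, -0.003]
force: [0.2, 0.5, -1.7]
width: 0.56
gripper_force: 20.0
```

>>> move_arm([
  {"tx": 0,"ty": 0,"tz": 0.002,"twist": 0},
  {"tx": 0,"ty": 0,"tz": 0.001,"twist": 0},
  {"tx": 0,"ty": 0,"tz": 0.001,"twist": 0},
  {"tx": 0,"ty": 0,"tz": 0,"twist": 0},
  {"tx": 0,"ty": 0,"tz": 0,"twist": 0},
])

```text
clock: 33.1
position: [0.4986, 0.322, 0.0145]
ee_rot: [3.008, 0.908, -0.0]
force: [-0.4, 0.1, -1.3]
width: 0.557
gripper_force: 20.0
```

>>> move_arm([
  {"tx": 0,"ty": 0,"tz": 0.001,"twist": 0},
  {"tx": 0,"ty": 0,"tz": 0.001,"twist": 0},
  {"tx": 0,"ty": 0,"tz": 0,"twist": 0},
  {"tx": 0,"ty": 0,"tz": 0,"twist": 0},
])

```text
clock: 33.5
position: [0.4986, 0.322, 0.0125]
ee_rot: [3.008, 0.908, 0.0]
force: [-0.5, 0.5, -0.6]
width: 0.558
gripper_force: 20.0
```

>>> move_arm([
  {"tx": 0,"ty": 0,"tz": 0.0007,"twist": 0},
  {"tx": 0,"ty": 0,"tz": 0,"twist": 0},
  {"tx": 0,"ty": 0,"tz": 0,"twist": 0},
])

```text
clock: 33.8
position: [0.4986, 0.3221, 0.0125]
ee_rot: [3.008, 0.908, 0.001]
force: [-2.1, -2.1, 6.1]
width: 0.559
gripper_force: 20.0
```

>>> move_arm([
  {"tx": 0,"ty": 0,"tz": 0,"twist": 0},
  {"tx": 0,"ty": 0,"tz": 0,"twist": 0},
  {"tx": 0,"ty": 0,"tz": 0,"twist": 0},
  {"tx": 0,"ty": 0,"tz": 0,"twist": 0},
  {"tx": 0,"ty": 0,"tz": -0.01,"twist": 0},
  {"tx": 0,"ty": 0,"tz": -0.03,"twist": 0},
  {"tx": 0,"ty": 0,"tz": -0.04,"twist": 0},
  {"tx": 0,"ty": 0,"tz": -0.04,"twist": 0},
  {"tx": 0,"ty": 0,"tz": -0.04,"twist": 0},
  {"tx": 0,"ty": 0,"tz": -0.04,"twist": 0},
  {"tx": 0,"ty": 0,"tz": -0.01,"twist": 0},
], gripper=-0.5)

```text
clock: 34.9
position: [0.5001, 0.3236, 0.2275]
ee_rot: [-3.005, -0.907, -0.012]
force: [0.8, -0.2, 0.1]
width: 0.75
gripper_force: 0.0
```

>>> move_arm([
  {"tx": 0,"ty": 0,"tz": 0,"twist": 0.085},
  {"tx": 0,"ty": 0,"tz": 0,"twist": 0.085},
  {"tx": 0,"ty": 0,"tz": 0,"twist": 0.085},
  {"tx": 0,"ty": 0,"tz": 0,"twist": 0.085},
  {"tx": 0,"ty": 0,"tz": 0,"twist": 0.085},
  {"tx": 0,"ty": 0,"tz": 0,"twist": 0.01},
  {"tx": 0,"ty": 0,"tz": 0,"twist": 0},
  {"tx": 0,"ty": 0,"tz": 0,"twist": 0},
], gripper=-1)

```text
clock: 35.7
position: [0.4985, 0.322, 0.2218]
ee_rot: [3.138, -0.148, -0.0]
force: [-0.2, -0.2, 0.4]
width: 0.997
gripper_force: 0.0
```

```bash
python3 - <<'E'
from h import *
plan((.5617,-.313,.222),-5.55)
for c in("side","top"): cv2.imwrite(f"pics/{c}8.png",arm.get_image(c)[:,:,::-1])
E
```

```text
at [0.4985 0.322  0.2218] yaw -5.39 tilt [-1.e-04 -1.e-04 -1.e+00] shift [ 1.225e-01  6.263e-01 -1.000e-04] twist 0.0018 w 91.7 t 35.7
```

View pics/side8.png

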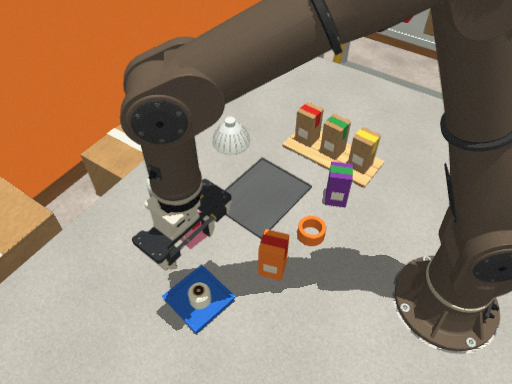

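The lampholder stands upright in the order tray at (200,295), and the three cartons stand upright on the board. Next is the red carton.

>>> move_arm([
  {"tx": 0.004,"ty": 0.02,"tz": 0,"twist": 0.002},
  {"tx": 0.008,"ty": 0.042,"tz": 0,"twist": 0},
  {"tx": 0.008,"ty": 0.042,"tz": 0,"twist": 0},
  {"tx": 0.008,"ty": 0.042,"tz": 0,"twist": 0},
  {"tx": 0.008,"ty": 0.042,"tz": 0,"twist": 0},
  {"tx": 0.008,"ty": 0.042,"tz": 0,"twist": 0},
  {"tx": 0.008,"ty": 0.042,"tz": 0,"twist": 0},
  {"tx": 0.008,"ty": 0.042,"tz": 0,"twist": 0},
  {"tx": 0.008,"ty": 0.042,"tz": 0,"twist": 0},
  {"tx": 0.008,"ty": 0.042,"tz": 0,"twist": 0},
  {"tx": 0.008,"ty": 0.042,"tz": 0,"twist": 0},
  {"tx": 0.008,"ty": 0.042,"tz": 0,"twist": 0},
])

```text
clock: 37.0
position: [0.5411, -0.1696, 0.222]
ee_rot: [3.137, -0.157, 0.0]
force: [1.6, 1.6, -0.1]
width: 0.997
gripper_force: 0.0
```

>>> move_arm([
  {"tx": 0.008,"ty": 0.042,"tz": 0,"twist": 0},
  {"tx": 0.008,"ty": 0.042,"tz": 0,"twist": 0},
  {"tx": 0.008,"ty": 0.042,"tz": 0,"twist": 0},
  {"tx": 0.006,"ty": 0.018,"tz": 0,"twist": 0},
  {"tx": 0,"ty": 0,"tz": 0,"twist": 0},
  {"tx": 0,"ty": 0,"tz": 0,"twist": 0},
  {"tx": 0,"ty": 0,"tz": 0,"twist": 0},
  {"tx": 0,"ty": 0,"tz": 0,"twist": 0},
])

```text
clock: 37.8
position: [0.5575, -0.3117, 0.222]
ee_rot: [-3.137, 0.154, -0.0]
force: [0.2, 0.3, 0.1]
width: 1.0
gripper_force: 0.0
```

```bash
sed -i 's/cv2.imwrite(f"pics.*; np.savez/np.savez/' look2.py; python3 look2.py w9 .5617 -.313 .0838 -5.55 red .132
```

```text
at [ 0.5575 -0.3117  0.222 ] yaw -5.63 tilt [ 0.0002  0.0005 -1.    ] shift [0.0043 0.001  0.1382] twist -0.0009 w 92.0 t 37.8
[259.7714 189.7109]
2473 [259.8763 185.2996] xy [ 0.5641 -0.313 ] long 66.3 wide 24.2 yaw -4.8
```

>>> move_arm([
  {"tx": 0.0045,"ty": 0.001,"tz": 0.02,"twist": 0},
  {"tx": 0,"ty": 0,"tz": 0.04,"twist": 0},
  {"tx": 0,"ty": 0,"tz": 0.04,"twist": 0},
  {"tx": 0,"ty": 0,"tz": 0.025,"twist": 0},
  {"tx": 0,"ty": 0,"tz": 0.009,"twist": 0},
  {"tx": 0,"ty": 0,"tz": 0.004,"twist": 0},
  {"tx": 0,"ty": 0,"tz": 0,"twist": 0},
  {"tx": 0,"ty": 0,"tz": 0,"twist": 0},
  {"tx": 0,"ty": 0,"tz": 0,"twist": 0},
])

```text
clock: 38.75
position: [0.5626, -0.3149, 0.0853]
ee_rot: [3.137, -0.157, 0.004]
force: [-0.4, -0.7, 1.1]
width: 0.998
gripper_force: 0.0
```

>>> move_arm([
  {"tx": 0,"ty": 0,"tz": 0,"twist": 0},
  {"tx": 0,"ty": 0,"tz": 0,"twist": 0},
  {"tx": 0,"ty": 0,"tz": 0,"twist": 0},
  {"tx": 0,"ty": 0,"tz": 0,"twist": 0},
  {"tx": 0,"ty": 0,"tz": 0,"twist": 0},
  {"tx": 0,"ty": 0,"tz": 0,"twist": 0},
  {"tx": 0,"ty": 0,"tz": 0,"twist": 0},
], gripper=1)

```text
clock: 39.45
position: [0.5618, -0.3144, 0.0838]
ee_rot: [-3.138, 0.157, -0.0]
force: [0.3, 0.3, 1.1]
width: 0.655
gripper_force: 19.9
```

```bash
python3 - <<'E'
from h import *
plan((.5949,.0395,.24),-5.5)
E
```

```text
at [ 0.5618 -0.3144  0.0838] yaw -5.74 tilt [ 0.e+00  1.e-04 -1.e+00] shift [-0.0025 -0.3555 -0.1561] twist -0.0027 w 60.2 t 39.5
```

>>> move_arm([
  {"tx": 0,"ty": 0,"tz": -0.01,"twist": 0},
  {"tx": 0,"ty": 0,"tz": -0.03,"twist": 0},
  {"tx": 0,"ty": 0,"tz": -0.04,"twist": 0},
  {"tx": 0,"ty": 0,"tz": -0.04,"twist": 0},
  {"tx": 0,"ty": 0,"tz": -0.026,"twist": 0},
  {"tx": 0,"ty": 0,"tz": -0.01,"twist": -0.002},
  {"tx": 0,"ty": -0.02,"tz": 0,"twist": 0},
  {"tx": 0,"ty": -0.04,"tz": 0,"twist": 0},
  {"tx": 0,"ty": -0.04,"tz": 0,"twist": 0},
  {"tx": 0,"ty": -0.04,"tz": 0,"twist": 0},
  {"tx": 0,"ty": -0.04,"tz": 0,"twist": 0},
  {"tx": 0,"ty": -0.04,"tz": 0,"twist": 0},
])

```text
clock: 40.65
position: [0.5822, -0.094, 0.2387]
ee_rot: [3.138, -0.153, -0.003]
force: [-0.1, -0.2, -1.6]
width: 0.655
gripper_force: 19.9
```

>>> move_arm([
  {"tx": 0,"ty": -0.04,"tz": 0,"twist": 0},
  {"tx": 0,"ty": -0.04,"tz": 0,"twist": 0},
  {"tx": 0,"ty": -0.035,"tz": 0,"twist": 0},
  {"tx": -0.002,"ty": -0.02,"tz": 0,"twist": 0},
  {"tx": 0,"ty": 0,"tz": 0,"twist": 0},
  {"tx": 0,"ty": 0,"tz": 0,"twist": 0},
  {"tx": 0,"ty": 0,"tz": 0,"twist": 0},
  {"tx": 0,"ty": 0,"tz": 0,"twist": 0},
])

```text
clock: 41.45
position: [0.5941, 0.0374, 0.2395]
ee_rot: [3.137, -0.156, -0.001]
force: [0.3, -0.5, -3.0]
width: 0.655
gripper_force: 19.9
```

```bash
python3 - <<'E'
from h import *
plan((.5949,.0395,.0749),-5.5)
E
```

```text
at [0.5941 0.0374 0.2395] yaw -5.69 tilt [-5.e-04 -7.e-04 -1.e+00] shift [ 0.0007 -0.0023  0.1646] twist -0.0021 w 60.3 t 41.5
```

>>> move_arm([
  {"tx": 0,"ty": -0.001,"tz": 0.02,"twist": -0.001},
  {"tx": 0,"ty": 0,"tz": 0.04,"twist": 0},
  {"tx": 0,"ty": 0,"tz": 0.04,"twist": 0},
  {"tx": 0,"ty": 0,"tz": 0.035,"twist": 0},
  {"tx": 0,"ty": 0,"tz": 0.015,"twist": 0},
  {"tx": 0,"ty": 0,"tz": 0.007,"twist": 0},
  {"tx": 0,"ty": 0,"tz": 0.002,"twist": 0},
  {"tx": 0,"ty": 0,"tz": 0,"twist": 0},
  {"tx": 0,"ty": 0,"tz": 0,"twist": 0},
  {"tx": 0,"ty": 0,"tz": 0,"twist": 0},
  {"tx": 0,"ty": 0,"tz": 0,"twist": 0},
])

```text
clock: 42.55
position: [0.5947, 0.0401, 0.0816]
ee_rot: [-3.138, 0.15, -0.002]
force: [-0.1, -0.0, -3.0]
width: 0.654
gripper_force: 19.9
```

```bash
python3 - <<'E'
from h import *
plan((.5949,.0395,.0749),-5.5)
E
```

```text
at [0.5947 0.0401 0.0816] yaw -5.48 tilt [ 1.3e-03  2.0e-04 -1.0e+00] shift [0.0002 0.0006 0.0067] twist 0.0002 w 60.2 t 42.5
```

>>> move_arm([
  {"tx": 0,"ty": 0.0005,"tz": 0.003,"twist": 0},
  {"tx": 0,"ty": 0,"tz": 0.0015,"twist": 0},
  {"tx": 0,"ty": 0,"tz": 0.001,"twist": 0},
  {"tx": 0,"ty": 0,"tz": 0,"twist": 0},
  {"tx": 0,"ty": 0,"tz": 0,"twist": 0},
  {"tx": 0,"ty": 0,"tz": 0,"twist": 0},
])

```text
clock: 43.15
position: [0.5943, 0.0395, 0.0753]
ee_rot: [3.138, -0.15, 0.0]
force: [-0.2, 0.3, -2.6]
width: 0.656
gripper_force: 19.9
```

>>> move_arm([
  {"tx": 0.0005,"ty": 0,"tz": 0.0007,"twist": 0},
  {"tx": 0,"ty": 0,"tz": 0.0005,"twist": 0},
  {"tx": 0,"ty": 0,"tz": 0,"twist": 0},
  {"tx": 0,"ty": 0,"tz": 0,"twist": 0},
])

```text
clock: 43.55
position: [0.595, 0.0397, 0.0746]
ee_rot: [-3.138, 0.15, -0.001]
force: [-1.0, 1.8, 6.2]
width: 0.657
gripper_force: 19.9
```

>>> move_arm([
  {"tx": 0,"ty": 0,"tz": 0,"twist": 0},
  {"tx": 0,"ty": 0,"tz": 0,"twist": 0},
  {"tx": 0,"ty": 0,"tz": 0,"twist": 0},
  {"tx": 0,"ty": 0,"tz": 0,"twist": 0},
  {"tx": 0,"ty": 0,"tz": 0,"twist": 0},
  {"tx": 0,"ty": 0,"tz": -0.02,"twist": 0},
  {"tx": 0,"ty": 0,"tz": -0.04,"twist": 0},
  {"tx": 0,"ty": 0,"tz": -0.04,"twist": 0},
  {"tx": 0,"ty": 0,"tz": -0.04,"twist": 0},
  {"tx": 0,"ty": 0,"tz": -0.01,"twist": 0},
], gripper=-1)

```text
clock: 44.55
position: [0.597, 0.0397, 0.229]
ee_rot: [-3.137, 0.15, -0.011]
force: [0.8, 0.4, -0.3]
width: 1.004
gripper_force: 0.0
```

>>> move_arm([
  {"tx": -0.006,"ty": 0.02,"tz": 0,"twist": 0},
  {"tx": -0.011,"ty": 0.04,"tz": 0,"twist": 0},
  {"tx": -0.011,"ty": 0.04,"tz": 0,"twist": 0},
  {"tx": -0.011,"ty": 0.04,"tz": 0,"twist": 0},
  {"tx": -0.011,"ty": 0.04,"tz": 0,"twist": 0},
  {"tx": -0.011,"ty": 0.04,"tz": 0,"twist": 0},
  {"tx": -0.011,"ty": 0.04,"tz": 0,"twist": 0},
  {"tx": -0.011,"ty": 0.04,"tz": 0,"twist": 0},
  {"tx": -0.009,"ty": 0.037,"tz": 0,"twist": 0},
  {"tx": -0.005,"ty": 0.02,"tz": 0,"twist": 0},
  {"tx": 0,"ty": 0,"tz": 0,"twist": 0},
  {"tx": 0,"ty": 0,"tz": 0,"twist": 0},
])

```text
clock: 45.75
position: [0.4639, -0.3065, 0.2236]
ee_rot: [-3.137, 0.151, 0.001]
force: [0.3, 0.7, 0.2]
width: 0.997
gripper_force: 0.0
```

>>> move_arm([
  {"tx": 0,"ty": 0,"tz": 0,"twist": 0},
  {"tx": 0,"ty": 0,"tz": 0,"twist": 0},
  {"tx": 0,"ty": 0,"tz": 0,"twist": 0},
])

```text
clock: 46.05
position: [0.4646, -0.3057, 0.2241]
ee_rot: [-3.138, 0.147, -0.0]
force: [0.6, -0.0, 0.2]
width: 1.001
gripper_force: 0.0
```

```bash
python3 look2.py w10 .4639 -.3065 .0841 -5.6 green .132
```

```text
at [ 0.4646 -0.3057  0.2241] yaw -5.38 tilt [ 0.0001  0.0002 -1.    ] shift [-0.0006  0.0009  0.14  ] twist 0.0025 w 92.1 t 46.0
[259.5842 194.602 ]
```

>>> move_arm([
  {"tx": -0.0007,"ty": 0.001,"tz": 0.02,"twist": 0.002},
  {"tx": 0,"ty": 0,"tz": 0.04,"twist": 0},
  {"tx": 0,"ty": 0,"tz": 0.04,"twist": 0},
  {"tx": 0,"ty": 0,"tz": 0.025,"twist": 0},
  {"tx": 0,"ty": 0,"tz": 0.01,"twist": 0},
  {"tx": 0,"ty": 0,"tz": 0.005,"twist": 0},
  {"tx": 0,"ty": 0,"tz": 0,"twist": 0},
  {"tx": 0,"ty": 0,"tz": 0,"twist": 0},
  {"tx": 0,"ty": 0,"tz": 0,"twist": 0},
])

```text
clock: 47.0
position: [0.4641, -0.308, 0.0854]
ee_rot: [3.137, -0.155, 0.003]
force: [0.8, -1.0, -0.3]
width: 1.0
gripper_force: 0.0
```

>>> move_arm([
  {"tx": 0,"ty": 0,"tz": 0,"twist": 0},
  {"tx": 0,"ty": 0,"tz": 0,"twist": 0},
  {"tx": 0,"ty": 0,"tz": 0,"twist": 0},
  {"tx": 0,"ty": 0,"tz": 0,"twist": 0},
  {"tx": 0,"ty": 0,"tz": 0,"twist": 0},
  {"tx": 0,"ty": 0,"tz": 0,"twist": 0},
  {"tx": 0,"ty": 0,"tz": 0,"twist": 0},
], gripper=1)

```text
clock: 47.7
position: [0.4633, -0.3075, 0.0841]
ee_rot: [-3.138, 0.155, 0.0]
force: [-0.9, 0.4, 1.6]
width: 0.65
gripper_force: 19.9
```

```bash
python3 - <<'E'
from h import *
plan((.5773,-.1125,.24),-5.6)
E
```

```text
at [ 0.4633 -0.3075  0.0841] yaw -5.65 tilt [-1.e-04  1.e-04 -1.e+00] shift [ 0.0942 -0.2053 -0.1558] twist -0.0006 w 59.8 t 47.7
```

>>> move_arm([
  {"tx": 0,"ty": 0,"tz": -0.01,"twist": 0},
  {"tx": 0,"ty": 0,"tz": -0.03,"twist": 0},
  {"tx": 0,"ty": 0,"tz": -0.04,"twist": 0},
  {"tx": 0,"ty": 0,"tz": -0.04,"twist": 0},
  {"tx": 0,"ty": 0,"tz": -0.026,"twist": 0},
  {"tx": 0,"ty": 0,"tz": -0.01,"twist": 0},
  {"tx": 0.007,"ty": -0.015,"tz": 0,"twist": 0},
  {"tx": 0.016,"ty": -0.035,"tz": 0,"twist": 0},
  {"tx": 0.016,"ty": -0.035,"tz": 0,"twist": 0},
  {"tx": 0.016,"ty": -0.035,"tz": 0,"twist": 0},
  {"tx": 0.016,"ty": -0.035,"tz": 0,"twist": 0},
  {"tx": 0.016,"ty": -0.035,"tz": 0,"twist": 0},
])

```text
clock: 48.9
position: [0.5684, -0.1256, 0.2389]
ee_rot: [-3.138, 0.155, 0.004]
force: [0.2, -0.4, -3.4]
width: 0.65
gripper_force: 19.9
```

>>> move_arm([
  {"tx": 0.007,"ty": -0.015,"tz": 0,"twist": 0},
  {"tx": 0,"ty": 0,"tz": 0,"twist": 0},
  {"tx": 0,"ty": 0,"tz": 0,"twist": 0},
  {"tx": 0,"ty": 0,"tz": 0,"twist": 0},
  {"tx": 0,"ty": 0,"tz": 0,"twist": 0},
  {"tx": 0,"ty": 0,"tz": 0,"twist": 0},
])

```text
clock: 49.5
position: [0.5767, -0.1139, 0.2402]
ee_rot: [3.137, -0.158, -0.0]
force: [0.3, 0.4, -2.7]
width: 0.651
gripper_force: 20.0
```

```bash
python3 - <<'E'
from h import *
plan((.5768,-.1125,.0752),-5.6)
E
```

```text
at [ 0.5767 -0.1139  0.2402] yaw -5.75 tilt [-1.e-04 -3.e-04 -1.e+00] shift [ 0.     -0.0015  0.165 ] twist -0.0016 w 59.9 t 49.5
```

>>> move_arm([
  {"tx": 0,"ty": -0.001,"tz": 0.02,"twist": -0.001},
  {"tx": 0,"ty": 0,"tz": 0.04,"twist": 0},
  {"tx": 0,"ty": 0,"tz": 0.04,"twist": 0},
  {"tx": 0,"ty": 0,"tz": 0.035,"twist": 0},
  {"tx": 0,"ty": 0,"tz": 0.015,"twist": 0},
  {"tx": 0,"ty": 0,"tz": 0.007,"twist": 0},
  {"tx": 0,"ty": 0,"tz": 0.003,"twist": 0},
  {"tx": 0,"ty": 0,"tz": 0,"twist": 0},
  {"tx": 0,"ty": 0,"tz": 0,"twist": 0},
  {"tx": 0,"ty": 0,"tz": 0,"twist": 0},
  {"tx": 0,"ty": 0,"tz": 0,"twist": 0},
])

```text
clock: 50.6
position: [0.5776, -0.1119, 0.0809]
ee_rot: [3.138, -0.153, 0.002]
force: [0.1, -0.5, -3.2]
width: 0.65
gripper_force: 20.0
```

```bash
python3 - <<'E'
from h import *
plan((.5768,-.1125,.0752),-5.6)
E
```

```text
at [ 0.5776 -0.1119  0.0809] yaw -5.57 tilt [ 1.3e-03 -2.0e-04 -1.0e+00] shift [-0.0008  0.0007  0.0057] twist 0.0004 w 59.8 t 50.6
```

>>> move_arm([
  {"tx": 0,"ty": 0.0005,"tz": 0.003,"twist": 0},
  {"tx": 0,"ty": 0,"tz": 0.0015,"twist": 0},
  {"tx": 0,"ty": 0,"tz": 0,"twist": 0},
  {"tx": 0,"ty": 0,"tz": 0,"twist": 0},
  {"tx": 0,"ty": 0,"tz": 0,"twist": 0},
])

```text
clock: 51.1
position: [0.5771, -0.1123, 0.0756]
ee_rot: [3.138, -0.153, -0.0]
force: [-0.3, -1.0, -2.1]
width: 0.654
gripper_force: 20.0
```

>>> move_arm([
  {"tx": 0,"ty": 0,"tz": 0.0007,"twist": 0},
  {"tx": 0,"ty": 0,"tz": 0.0005,"twist": 0},
  {"tx": 0,"ty": 0,"tz": 0,"twist": 0},
  {"tx": 0,"ty": 0,"tz": 0,"twist": 0},
])

```text
clock: 51.5
position: [0.5774, -0.1122, 0.075]
ee_rot: [-3.138, 0.152, -0.001]
force: [-3.0, 1.6, 6.3]
width: 0.652
gripper_force: 20.0
```

>>> move_arm([
  {"tx": 0,"ty": 0,"tz": 0,"twist": 0},
  {"tx": 0,"ty": 0,"tz": 0,"twist": 0},
  {"tx": 0,"ty": 0,"tz": 0,"twist": 0},
  {"tx": 0,"ty": 0,"tz": 0,"twist": 0},
  {"tx": 0,"ty": 0,"tz": 0,"twist": 0},
  {"tx": 0,"ty": 0,"tz": -0.02,"twist": 0},
  {"tx": 0,"ty": 0,"tz": -0.04,"twist": 0},
  {"tx": 0,"ty": 0,"tz": -0.04,"twist": 0},
  {"tx": 0,"ty": 0,"tz": -0.04,"twist": 0},
  {"tx": 0,"ty": 0,"tz": -0.01,"twist": 0},
], gripper=-1)

```text
clock: 52.5
position: [0.5793, -0.1127, 0.2292]
ee_rot: [3.137, -0.153, 0.011]
force: [-0.1, 0.2, -0.0]
width: 1.001
gripper_force: 0.0
```

>>> move_arm([
  {"tx": -0.012,"ty": 0.013,"tz": 0,"twist": 0},
  {"tx": -0.026,"ty": 0.028,"tz": 0,"twist": 0},
  {"tx": -0.026,"ty": 0.028,"tz": 0,"twist": 0},
  {"tx": -0.026,"ty": 0.028,"tz": 0,"twist": 0},
  {"tx": -0.026,"ty": 0.028,"tz": 0,"twist": 0},
  {"tx": -0.026,"ty": 0.028,"tz": 0,"twist": 0},
  {"tx": -0.026,"ty": 0.028,"tz": 0,"twist": 0},
  {"tx": -0.024,"ty": 0.026,"tz": 0,"twist": 0},
  {"tx": 0,"ty": 0,"tz": 0,"twist": -0.08},
  {"tx": 0,"ty": 0,"tz": 0,"twist": -0.085},
  {"tx": 0,"ty": 0,"tz": 0,"twist": -0.085},
  {"tx": 0,"ty": 0,"tz": 0,"twist": -0.085},
])

```text
clock: 53.7
position: [0.3639, -0.2996, 0.2227]
ee_rot: [-3.066, -0.675, 0.004]
force: [0.5, 0.4, -0.1]
width: 0.997
gripper_force: 0.0
```

>>> move_arm([
  {"tx": 0,"ty": 0,"tz": 0,"twist": -0.085},
  {"tx": 0,"ty": 0,"tz": 0,"twist": -0.085},
  {"tx": 0,"ty": 0,"tz": 0,"twist": -0.085},
  {"tx": 0,"ty": 0,"tz": 0,"twist": -0.085},
  {"tx": 0,"ty": 0,"tz": 0,"twist": -0.085},
  {"tx": 0,"ty": 0,"tz": 0,"twist": -0.085},
  {"tx": 0,"ty": 0,"tz": 0,"twist": -0.085},
  {"tx": 0,"ty": 0,"tz": 0,"twist": -0.085},
  {"tx": 0,"ty": 0,"tz": 0,"twist": 0},
  {"tx": 0,"ty": 0,"tz": 0,"twist": 0},
  {"tx": 0,"ty": 0,"tz": 0,"twist": 0},
])

```text
clock: 54.8
position: [0.3653, -0.2997, 0.2239]
ee_rot: [-2.305, -2.134, 0.001]
force: [0.2, -0.3, -0.0]
width: 1.001
gripper_force: 0.0
```

```bash
python3 look2.py w11 .3662 -.2993 .083 85.8 yellow .132
```

```text
at [ 0.3653 -0.2997  0.2239] yaw 85.58 tilt [-0.0009  0.0004 -1.    ] shift [0.0004 0.001  0.1409] twist -0.0024 w 92.1 t 54.8
[259.0714 193.7666]
2195 [259.5818 192.477 ] xy [ 0.3666 -0.2988] long 59.1 wide 25.7 yaw -4.4
```

>>> move_arm([
  {"tx": 0.0004,"ty": 0.001,"tz": 0.02,"twist": -0.002},
  {"tx": 0,"ty": 0,"tz": 0.04,"twist": 0},
  {"tx": 0,"ty": 0,"tz": 0.04,"twist": 0},
  {"tx": 0,"ty": 0,"tz": 0.025,"twist": 0},
  {"tx": 0,"ty": 0,"tz": 0.01,"twist": 0},
  {"tx": 0,"ty": 0,"tz": 0.005,"twist": 0},
  {"tx": 0,"ty": 0,"tz": 0,"twist": 0},
  {"tx": 0,"ty": 0,"tz": 0,"twist": 0},
  {"tx": 0,"ty": 0,"tz": 0,"twist": 0},
])

```text
clock: 55.75
position: [0.3677, -0.2999, 0.0855]
ee_rot: [2.297, 2.14, 0.001]
force: [0.4, -0.5, -0.5]
width: 1.001
gripper_force: 0.0
```

>>> move_arm([
  {"tx": 0,"ty": 0,"tz": 0,"twist": 0},
  {"tx": 0,"ty": 0,"tz": 0,"twist": 0},
  {"tx": 0,"ty": 0,"tz": 0,"twist": 0},
  {"tx": 0,"ty": 0,"tz": 0,"twist": 0},
  {"tx": 0,"ty": 0,"tz": 0,"twist": 0},
  {"tx": 0,"ty": 0,"tz": 0,"twist": 0},
  {"tx": 0,"ty": 0,"tz": 0,"twist": 0},
], gripper=1)

```text
clock: 56.45
position: [0.3669, -0.2994, 0.0844]
ee_rot: [-2.298, -2.142, 0.0]
force: [-1.2, 0.9, 0.9]
width: 0.656
gripper_force: 19.9
```

```bash
python3 - <<'E'
from h import *
plan((.5114,-.0312,.25),84.4)
E
```

```text
at [ 0.3669 -0.2994  0.0844] yaw 85.96 tilt [-2.e-04  0.e+00 -1.e+00] shift [ 0.2777  0.1252 -0.1656] twist 0.0174 w 60.4 t 56.5
```

>>> move_arm([
  {"tx": 0,"ty": 0,"tz": -0.01,"twist": 0},
  {"tx": 0,"ty": 0,"tz": -0.03,"twist": 0},
  {"tx": 0,"ty": 0,"tz": -0.04,"twist": 0},
  {"tx": 0,"ty": 0,"tz": -0.04,"twist": 0},
  {"tx": 0,"ty": 0,"tz": -0.035,"twist": 0},
  {"tx": 0,"ty": 0,"tz": -0.01,"twist": 0},
  {"tx": 0.017,"ty": 0.008,"tz": 0,"twist": 0},
  {"tx": 0.035,"ty": 0.016,"tz": 0,"twist": 0},
  {"tx": 0.035,"ty": 0.016,"tz": 0,"twist": 0},
  {"tx": 0.035,"ty": 0.016,"tz": 0,"twist": 0},
  {"tx": 0.035,"ty": 0.016,"tz": 0,"twist": 0},
  {"tx": 0.035,"ty": 0.016,"tz": 0,"twist": 0},
])

```text
clock: 57.65
position: [0.4682, -0.1126, 0.2489]
ee_rot: [-2.298, -2.141, 0.001]
force: [-0.0, -0.3, -1.8]
width: 0.653
gripper_force: 19.9
```

>>> move_arm([
  {"tx": 0.035,"ty": 0.016,"tz": 0,"twist": 0},
  {"tx": 0.035,"ty": 0.015,"tz": 0,"twist": 0},
  {"tx": 0.0157,"ty": 0.006,"tz": 0,"twist": 0},
  {"tx": 0,"ty": 0,"tz": 0,"twist": 0.0174},
  {"tx": 0,"ty": 0,"tz": 0,"twist": 0},
  {"tx": 0,"ty": 0,"tz": 0,"twist": 0},
  {"tx": 0,"ty": 0,"tz": 0,"twist": 0},
  {"tx": 0,"ty": 0,"tz": 0,"twist": 0},
])

```text
clock: 58.45
position: [0.5109, -0.0321, 0.2494]
ee_rot: [2.329, 2.109, -0.0]
force: [-0.8, 0.1, -1.6]
width: 0.654
gripper_force: 19.9
```

```bash
python3 - <<'E'
from h import *
plan((.5114,-.0312,.0754),84.4)
E
```

```text
at [ 0.5109 -0.0321  0.2494] yaw 84.32 tilt [-1.e-04 -3.e-04 -1.e+00] shift [0.001  0.0004 0.174 ] twist -0.0009 w 60.2 t 58.5
```

>>> move_arm([
  {"tx": 0,"ty": 0,"tz": 0.02,"twist": 0},
  {"tx": 0,"ty": 0,"tz": 0.04,"twist": 0},
  {"tx": 0,"ty": 0,"tz": 0.04,"twist": 0},
  {"tx": 0,"ty": 0,"tz": 0.04,"twist": 0},
  {"tx": 0,"ty": 0,"tz": 0.018,"twist": 0},
  {"tx": 0,"ty": 0,"tz": 0.008,"twist": 0},
  {"tx": 0,"ty": 0,"tz": 0.003,"twist": 0},
  {"tx": 0,"ty": 0,"tz": 0,"twist": 0},
  {"tx": 0,"ty": 0,"tz": 0,"twist": 0},
  {"tx": 0,"ty": 0,"tz": 0,"twist": 0},
  {"tx": 0,"ty": 0,"tz": 0,"twist": 0},
])

```text
clock: 59.55
position: [0.5117, -0.0312, 0.0812]
ee_rot: [2.327, 2.109, 0.001]
force: [-0.3, 0.8, -2.5]
width: 0.653
gripper_force: 19.9
```

```bash
python3 - <<'E'
from h import *
plan((.5114,-.0312,.0754),84.4)
E
```

```text
at [ 0.5117 -0.0312  0.0812] yaw 84.39 tilt [ 1.3e-03 -1.0e-04 -1.0e+00] shift [-0.     -0.0003  0.0058] twist -0.0001 w 60.1 t 59.5
```

>>> move_arm([
  {"tx": 0,"ty": 0,"tz": 0.002,"twist": 0},
  {"tx": 0,"ty": 0,"tz": 0.0015,"twist": 0},
  {"tx": 0,"ty": 0,"tz": 0.001,"twist": 0},
  {"tx": 0,"ty": 0,"tz": 0,"twist": 0},
  {"tx": 0,"ty": 0,"tz": 0,"twist": 0},
])

```text
clock: 60.05
position: [0.5112, -0.0312, 0.0758]
ee_rot: [-2.327, -2.11, 0.0]
force: [-0.1, -1.1, -1.1]
width: 0.654
gripper_force: 19.9
```

>>> move_arm([
  {"tx": 0,"ty": 0,"tz": 0.0007,"twist": 0},
  {"tx": 0,"ty": 0,"tz": 0.0003,"twist": 0},
  {"tx": 0,"ty": 0,"tz": 0,"twist": 0},
  {"tx": 0,"ty": 0,"tz": 0,"twist": 0},
])

```text
clock: 60.45
position: [0.5112, -0.0312, 0.0753]
ee_rot: [2.327, 2.11, 0.0]
force: [-2.3, 0.1, 5.5]
width: 0.652
gripper_force: 19.9
```

>>> move_arm([
  {"tx": 0,"ty": 0,"tz": 0,"twist": 0},
  {"tx": 0,"ty": 0,"tz": 0,"twist": 0},
  {"tx": 0,"ty": 0,"tz": 0,"twist": 0},
  {"tx": 0,"ty": 0,"tz": 0,"twist": 0},
  {"tx": 0,"ty": 0,"tz": 0,"twist": 0},
  {"tx": 0,"ty": 0,"tz": -0.02,"twist": 0},
  {"tx": 0,"ty": 0,"tz": -0.04,"twist": 0},
  {"tx": 0,"ty": 0,"tz": -0.04,"twist": 0},
  {"tx": 0,"ty": 0,"tz": -0.04,"twist": 0},
  {"tx": 0,"ty": 0,"tz": -0.04,"twist": 0},
  {"tx": 0,"ty": 0,"tz": -0.04,"twist": 0},
  {"tx": 0,"ty": 0,"tz": -0.022,"twist": 0},
], gripper=-1)

```text
clock: 61.65
position: [0.512, -0.031, 0.3204]
ee_rot: [2.325, 2.108, 0.005]
force: [0.2, -0.2, -0.4]
width: 1.0
gripper_force: 0.0
```

>>> move_arm([
  {"tx": -0.012,"ty": -0.018,"tz": 0,"twist": -0.0216},
  {"tx": 0,"ty": 0,"tz": 0,"twist": 0},
  {"tx": 0,"ty": 0,"tz": 0,"twist": 0},
  {"tx": 0,"ty": 0,"tz": 0,"twist": 0},
  {"tx": 0,"ty": 0,"tz": 0,"twist": 0},
])

```text
clock: 62.15
position: [0.4923, -0.0411, 0.3165]
ee_rot: [-2.29, -2.149, 0.0]
force: [0.0, -0.3, -0.2]
width: 1.0
gripper_force: 0.0
```

```bash
python3 look.py w12
```

```text
at [ 0.4923 -0.0411  0.3165] yaw 86.36 tilt [-0.0007  0.0003 -1.    ] shift [ 0.0009 -0.0024 -0.0035] twist 0.0040 w 92.0 t 62.1
yellow [272.9275 161.1926] [(np.int32(1253), array([274.4533, 157.846 ]), array([ 0.5109, -0.0303,  0.123 ]), array([54.9347, 22.8752]), 2.7927021980285645)]
red [344.8911  90.6283] [(np.int32(1592), array([345.6074,  86.6778]), array([0.5897, 0.041 , 0.123 ]), array([65., 25.]), -0.0)]
green [331.0002 225.6927] [(np.int32(726), array([332.1942, 221.5069]), array([ 0.5754, -0.1107,  0.123 ]), array([16., 49.]), 90.0)]
```

View pics/w12.png

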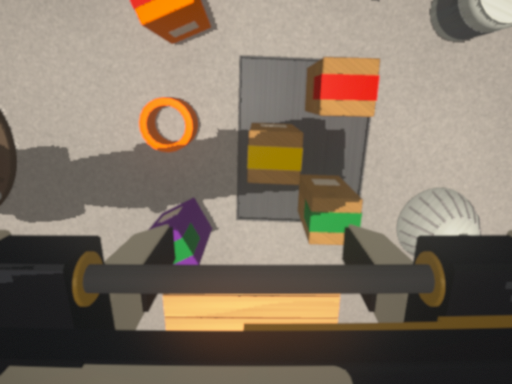

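The same viewpoint as before shows red at (345,87), yellow at (274,158) and green at (332,221). Each is within 1 mm of its first position and square with the tray, and the robot touches nothing.

```bash
python3 -c "
from cell import arm
print(arm.sign_off())"
```

```text
the job is handed in; nothing more can be done
None
```

The job is done and handed in at about 62 s: the lampholder stands upright in the order tray, and all three cartons are back within about 1 mm of where they stood, upright and square with the tray.

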